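# Load and chock a pipe on a model flat wagon

### The arm

A 7-joint arm with a two-finger parallel gripper is mounted at the origin on the work surface. World frame = base frame: x ahead of the robot, y to its left, z up, the work surface at z = 0. Lengths are in m, angles in rad, forces in N, time in s.
With the tool pointing down it reaches from about 0.4 to 0.875 m from the base axis. Payload 19.3 kg.
Tool frame: the origin (TCP) lies at the very end of the fingers, on their centre line; the grasp point (between the pads) lies 19 mm behind it; z points along the fingers, x is the direction in which the jaws open and shut, and the axes are right-handed (so a half turn about z gives the same grasp; the last joint's range is limited). The gripper opens to 85 mm and grips with 20 to 120 N. Pads are 22 mm wide; open, the fingers measure 114 mm over their backs; the gripper's body (76 mm by 85 mm) begins 54 mm behind the grasp point. The pads swing forward as they close: fully open they stand 13 mm farther back than shut.
Start: joints at [1.111, 0.521, -0.036, 1.599, 0.021, 1.021, -0.113], TCP at [0.237, -0.578, 0.2] pointing down, gripper open.
Joint ranges: [-2.91, 2.91], [-0.3, 2.13], [-1.5, 1.42], [0.17, 2.43], [-1.26, 4.41], [0.16, 1.93], [-2.52, 2.52]. Speed limits (rad/s): [1.89, 1.89, 2.39, 2.39, 3.01, 3.01, 3.01].

### API

Orientations are given as [roll, pitch, yaw] about the fixed x, y, z axes, in that order (R = Rz(yaw) Ry(pitch) Rx(roll)).
In Python, from workcell import bot gives the robot as it stands.
- The arm moves only by the tool jog_arm, never from a script. Its argument "increments" is a list of rows, each an object of numbers: "wx", "wy", "wz": the turn, a rotation vector about the tool's x, y, z in degrees; "x", "y", "z": the shift along the tool's x, y, z in cm; "claw": the opening in per cent of the stroke, from 0 (shut) to 100 (fully open). A call has 1 to 10 rows; each row is the pose to reach, as a shift and turn from the pose measured when the call began, along the tool's axes at that moment; what a row does not reach only later rows make up. A row lasts 1/8 s, in which the tool goes at most 62.5 mm and 10.7 degrees, less where a joint would pass 70% of its speed; a pose out of reach is approached as far as the arm can. A call with a gripper value outside its range is refused whole. The fingers move at their own pace and stop on an object; "squeeze" is the grip in N (left out, the last holds). Time passes only in rows, so rows that repeat a pose let the fingers close. It gives the time, the measured TCP pose, the force and the opening at its end, in the units of the state.
- bot.observe(): the state, without advancing time (a new reading comes with each control period).
- bot.grab_frame(name): name is "side" or "top" or "wrist"; returns a dict with "pixels" (384x512x3 uint8, red, green, blue), "fov_y" (degrees; the focal length in pixels is half the picture's height over the tangent of half this angle, whatever the lens; pixels are square), "cx", "cy" (the principal point, pixels), "k1" (the pictures are not rectified: a ray, as slopes to the right and down, at radius r is drawn at 1 + k1 r^2 times it, then the intrinsics apply), "origin" and "orientation" of the camera in the world. Camera axes: x right, y down, z forward; pixel columns grow to the right and rows downward; lengths in m; the calibration is good to about 2 mm. A picture is of the moment at which its call begins. There is no depth.
- bot.job_done(): hands the job in, once; it reports no verdict.
The state is a dict: "clock": time; "qpos": joint angles; "qd": joint speeds; "joint_efforts": joint torques, N m; "position": TCP position; "tool_rot": TCP orientation; "force": force on the tool from outside, world axes, zero at the start; "moment": the same for the moment, N m; "grip_width": finger opening in m.
Only numpy, scipy, OpenCV 4.12 (cv2) and the standard library are available. Lean on these libraries where they do the work, as an engineer would, in place of code of your own. Each camera call takes 0.05 s, during which the arm holds its last target.

### The job

At the model railway stall, draw the copper pipe most of the way out of its carton by the end that sticks out, let go of it on the table, and take it again by the middle. Lower it gently, without dropping it, into the two V-saddles of the flat wagon, its white band midway between them and both ends resting in the saddles; then stand the yellow wedge on the deck between the saddles, on the side without the steel pins, toe under the pipe, snug against it and square to it. Let go of everything and leave the other goods on the table where they are.

Things in the scene. Friction and masses are not known exactly. Their poses are not given: they have to be found in the camera images.
- pipe: Copper-coloured round pipe, 40 mm diameter, 190 mm long, 0.25 to 0.5 kg, dark ends, white 10 mm band round its middle. Origin at the middle of its axis, x along the axis (ends alike; it may roll, so y and z mean nothing). Starts lying on the table in the carton, one end 60 to 80 mm out of the mouth. While 25 mm or more is still inside, it cannot roll away.
- carton: Fixed white cardboard sleeve with a blue and yellow stripe, 150 mm long, 60 wide, 66 high at most, roofed, closed at the back; inside 52 mm wide, 56 high, no floor (the pipe lies on the table, axis 20 mm up). Origin on the table in the middle of the open mouth; x points into the carton, so the pipe is drawn out along -x, and must be clear of the roof before it is lifted.
- wagon: Fixed model flat wagon on a strip of track. Origin on the table below the seated pipe's axis; y along wagon and seated pipe, x across. Grey plank deck 60 mm above the table, from x = -94 to +42 mm, 250 mm long (track strip 290). Free deck for 126 mm between the two saddles. The pins stand on the +x side; the -x side, towards the robot, has none: the wedge goes there.
- saddle_a (a point): Middle of one pale wooden V-saddle, on the seated pipe's axis: y = -72 mm on the wagon. Each saddle is 18 mm thick, its flanks 30 degrees from level, reaching 22 mm to either side of the axis and 22 mm above the deck. On the +x side of each a steel pin, 8 mm thick, rises 59 mm above the deck and leaves about 6 mm to the seated pipe.
- saddle_b (a point): The same for the other saddle, at y = +72 mm on the wagon.
- saddle_mid (a point): Where the pipe's middle belongs: the point on the seated pipe's axis midway between the two saddles, 92 mm above the table, 32 mm above the deck (so the seated pipe's underside is 12 mm above the deck). Axes as the wagon's.
- deck (a point): Point on the deck's top face, 60 mm above the table, 47 mm to the -x side of the seated pipe's axis, midway between the saddles: where the wedge's origin lies when it just touches the seated pipe, with the wedge's x along the wagon's x. Axes as the wagon's.
- chock: Yellow wooden wedge (chock), 56 mm wide in y, 60 mm long in x, 0.12 kg. A rear block 36 mm high from x = -15 to +15 mm, then a face falling at 45 degrees to a toe 6 mm high at x = +45 mm. Origin on its underside, below the middle of the rear block; z up, x towards the toe. It starts upright on the table; best gripped from above over the 56 mm width of the rear block.
- chock_toe (a point): Middle of the wedge's toe edge, at its underside: 45 mm from the wedge's origin along its x. When the wedge touches the seated pipe this point lies 2 mm to the -x side of below the pipe's axis. As the toe goes under the pipe, the wedge is set down at least 22 mm farther out and slid in along the deck.
- tub: Bystander: loose white open tub, 90 x 70 x 45 mm, origin under its centre. Leave alone.
- van: Bystander: loose red model van with grey roof, 116 x 48 x 58 mm high, origin under its centre, x along it. Leave alone.
- kit_box: Bystander: loose white and red box lying flat, 100 x 70 x 30 mm, origin under its centre. Leave alone.
There are look-alikes about, which are no part of the job. Of the things shaped like the chock, the yellow one is meant.

How it is judged:
By the outcome, as a careful person would: the job done as asked, in the order asked, and still so for the second after the job is handed in, with the robot touching nothing.
It also fails if it takes over 64 s, if anything falls off the work surface, if the arm or the gripper's body presses on something with over 40 N, if the wrist force passes 120 N, or if a joint passes its speed limit or range.

## Working session

There is one attempt and no reset: what is moved stays moved. The work goes in short steps, Python scripts to look and compute and a tool call to move; the robot and the scene stay as the last step left them, time stands still between calls to the robot, and variables do not carry over. Pictures are saved under pics/ and viewed, and the job is handed in when it is done.

Besides the shell and the picture viewer there is one more tool, called as name(argument=value, ...) on one line, values as JSON. jog_arm: Moves the arm, as the interface text tells. Its arguments: {"type":"object","properties":{"increments":{"type":"array","items":{"type":"object","properties":{"wx":{"type":"number"},"wy":{"type":"number"},"wz":{"type":"number"},"x":{"type":"number"},"y":{"type":"number"},"z":{"type":"number"},"claw":{"type":"number"}}}},"squeeze":{"type":"number"}},"required":["increments"]}

```bash
mkdir -p pics; ls
cat > h.py <<'E'
import numpy as np, cv2, json
from workcell import bot
from scipy.spatial.transform import Rotation as R
def grab(name,fn=None):
    f=bot.grab_frame(name)
    p=np.array(f["pixels"],dtype=np.uint8)
    f["pixels"]=p
    if fn: cv2.imwrite("pics/"+fn+".png",p[:,:,::-1])
    np.save("pics/%s_last.npy"%name,{k:f[k] for k in f},allow_pickle=True)
    return f
def load(name): return np.load("pics/%s_last.npy"%name,allow_pickle=True).item()
def rot(f):
    o=np.array(f["orientation"],float)
    return R.from_euler('xyz',o).as_matrix() if o.shape==(3,) else o
def ray(f,u,v):
    F=192/np.tan(np.radians(f["fov_y"])/2)
    d=np.array([(u-f["cx"])/F,(v-f["cy"])/F]); s=d.copy()
    for _ in range(30): s=d/(1+f["k1"]*(s@s))
    w=rot(f)@np.array([s[0],s[1],1]); return np.array(f["origin"]),w
def onz(f,u,v,z):
    o,w=ray(f,u,v); return o+w*(z-o[2])/w[2]
def proj(f,p):
    F=192/np.tan(np.radians(f["fov_y"])/2)
    c=rot(f).T@(np.array(p)-np.array(f["origin"])); s=c[:2]/c[2]; s=s*(1+f["k1"]*(s@s))
    return s*F+[f["cx"],f["cy"]]
E
python3 - <<'E'
from h import *
for n in ["side","top","wrist"]:
    f=grab(n,n+"0"); print(n,{k:f[k] for k in f if k!="pixels"})
print(bot.observe())
E
```

```text
pics
side {'fov_y': 44.177484194662114, 'cx': 257.7565206134291, 'cy': 192.484028545071, 'k1': -0.07444470496106517, 'origin': array([-0.17782483,  0.72625975,  1.11947648]), 'orientation': array([-2.34251789, -0.00958742, -2.34329624])}
top {'fov_y': 47.568498411198156, 'cx': 247.40108025233772, 'cy': 185.31425018877883, 'k1': -0.12107469387147565, 'origin': array([0.3773677 , 0.01162322, 1.41867094]), 'orientation': array([-3.00746385, -0.01983326, -1.55133302])}
wrist {'fov_y': 61.64406707411005, 'cx': 261.24554805845605, 'cy': 193.01565607962382, 'k1': 0.01282988827658133, 'origin': array([ 0.30738127, -0.54918956,  0.37428288]), 'orientation': array([ 2.84099556e+00,  5.37015976e-04, -1.17998116e+00])}
{'clock': 0.15, 'qpos': array([ 1.11080854,  0.52187915, -0.03630605,  1.59983124,  0.02119026,
        1.02108945, -0.11276423]), 'qd': array([ 0.0002407 , -0.00267833, -0.00069258, -0.00132201, -0.00050623,
       -0.00050095,  0.00051491]), 'joint_efforts': array([ 9.06698569e-04, -9.27397513e+01,  1.97991684e+00, -3.70058298e+01,
        1.78874389e-02,  6.39782374e-03, -9.88144188e-05]), 'position': array([ 0.23736253, -0.5778984 ,  0.19997332]), 'tool_rot': array([ 3.14153690e+00,  8.20765304e-04, -1.18100957e+00]), 'force': array([-0.39688584, -0.38708081, -0.18572204]), 'moment': array([-0.02159801, -0.03150066, -0.02724163]), 'grip_width': 0.08528185067573714}
```

View pics/top0.png

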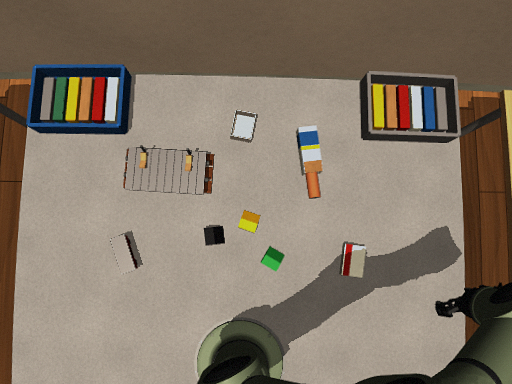

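View pics/side0.png

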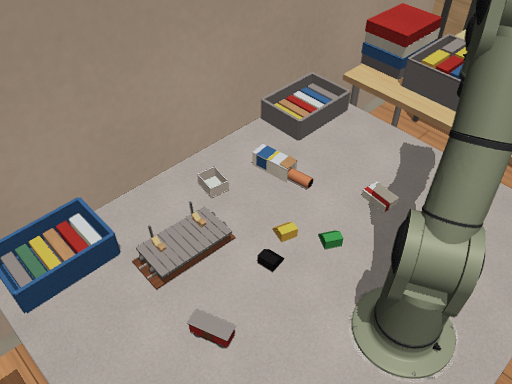

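View pics/wrist0.png

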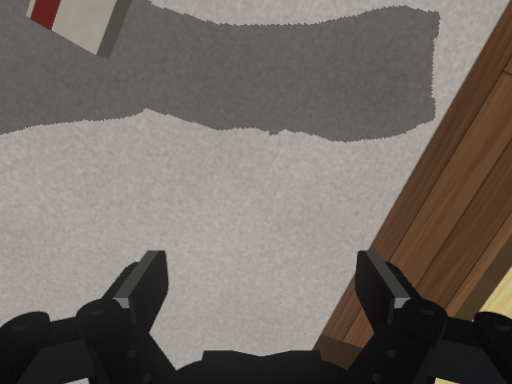

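The top view shows the pipe at about (314,185) coming out of the carton at (310,150). The wagon is at (170,170), the yellow chock at (250,221), and green and black look-alikes are nearby. I'll zoom in next.

Run:
```python
from h import *
t=load("top")["pixels"][:,:,::-1]; s=load("side")["pixels"][:,:,::-1]
a=cv2.resize(t[115:235,110:270],None,fx=5,fy=5,interpolation=cv2.INTER_CUBIC)
cv2.imwrite("pics/tz1.png",a)
a=cv2.resize(t[115:235,230:350],None,fx=5,fy=5,interpolation=cv2.INTER_CUBIC)
cv2.imwrite("pics/tz2.png",a)
a=cv2.resize(s[140:290,125:325],None,fx=4,fy=4,interpolation=cv2.INTER_CUBIC)
cv2.imwrite("pics/sz1.png",a)
f=load("top");g=load("side")
for n,F in(("top",f),("side",g)):
    h=cv2.cvtColor(F["pixels"],cv2.COLOR_RGB2HSV)
    for nm,lo,hi in(("copper",(4,130,90),(15,255,255)),("yellow",(18,150,80),(32,255,255))):
        m=cv2.inRange(h,lo,hi)
        k,l,st,c=cv2.connectedComponentsWithStats(m)
        for i in range(1,k):
            if st[i,4]>40: print(n,nm,st[i],c[i],onz(F,*c[i],0.02))
```

```text
top copper [ 78  77  14  44 441] [84.96145125 98.31519274] [0.85139988 0.54283615 0.02      ]
top copper [  0  78  31  37 493] [13.54361055 91.27586207] [0.87674542 0.80242237 0.02      ]
top copper [385  85  13  43 442] [390.92760181 106.09728507] [ 0.84975031 -0.49610046  0.02      ]
top copper [458  90  42  30 520] [476.09807692  99.25384615] [ 0.8897945  -0.81074174  0.02      ]
top copper [  1 117  24  64 842] [ 11.78147268 150.5807601 ] [0.66722049 0.78439441 0.02      ]
top copper [498 118   3  26  43] [499.11627907 129.95348837] [ 0.78189686 -0.89067562  0.02      ]
top copper [ 476  123   27   68 1095] [488.24200913 159.59086758] [ 0.67445072 -0.84060679  0.02      ]
top copper [304 160  18  38 464] [312.5625     177.30818966] [ 0.59774783 -0.22481463  0.02      ]
top copper [207 181   5  12  42] [209.0952381  186.45238095] [0.56018293 0.11145748 0.02      ]
top copper [  0 182  14  76 548] [  4.31569343 211.89963504] [0.45993424 0.7912801  0.02      ]
top copper [  8 182  14 125 434] [ 14.3202765  244.39170507] [0.35445705 0.74738701 0.02      ]
top copper [ 480  193   17  
[... 1541 characters left out ...]
     ]
side copper [  0 344  48  40 767] [ 21.88135593 368.82659713] [0.57965352 0.78092648 0.02      ]
side copper [496 359  16  25 198] [505.85353535 375.06565657] [-0.25824639 -0.06176666  0.02      ]
side yellow [455  47  13  12  68] [461.35294118  52.94117647] [ 0.63723342 -1.4972864   0.02      ]
side yellow [422  50  28  18 268] [435.36567164  58.19402985] [ 0.69793595 -1.34666863  0.02      ]
side yellow [275 103  27  16  82] [288.19512195 110.45121951] [ 0.88153125 -0.49392457  0.02      ]
side yellow [273 222  25  20 311] [285.81672026 230.97427653] [ 0.44265061 -0.01381204  0.02      ]
side yellow [ 29 236  32  33 464] [ 43.83836207 252.1637931 ] [0.88176933 0.56865104 0.02      ]
```

View pics/tz1.png

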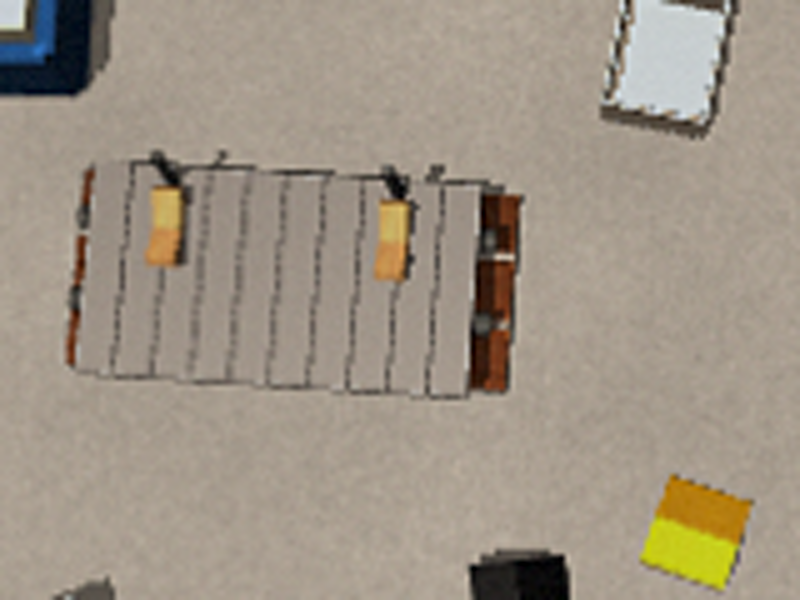

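View pics/tz2.png

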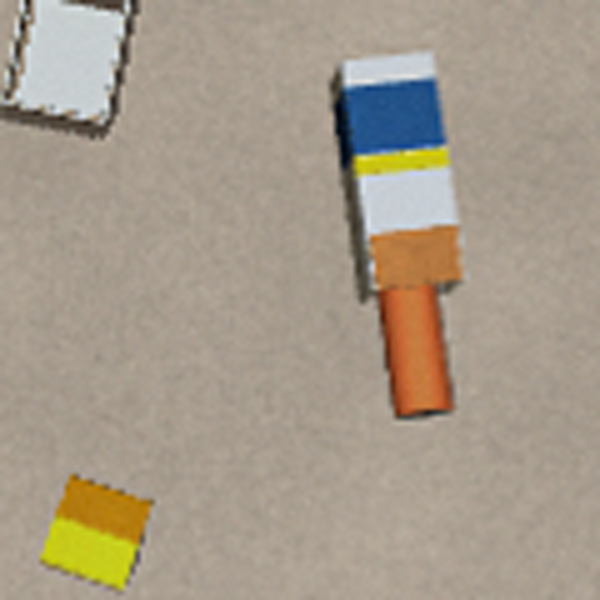

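View pics/sz1.png

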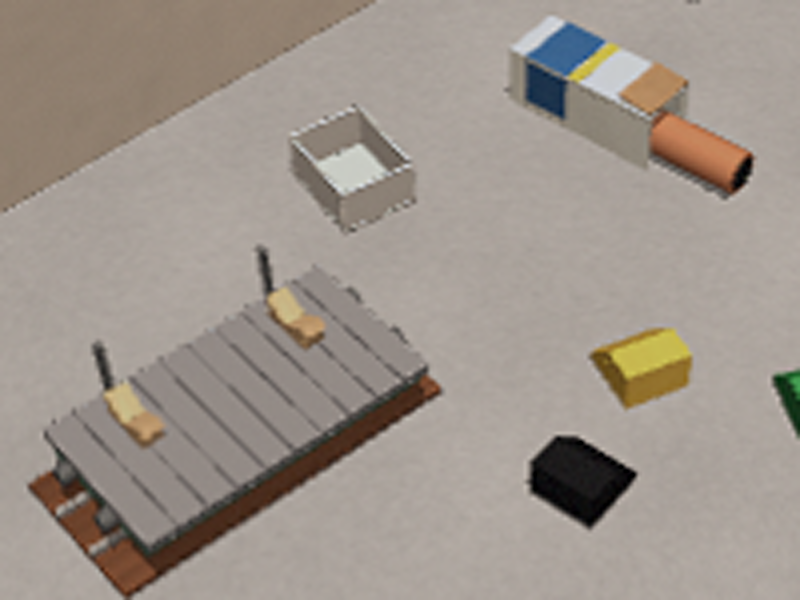

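Run:
```python
from h import *
f=load("top");g=load("side")
def z(P,ox,oy,s): return [((x+.5)/s-.5+ox,(y+.5)/s-.5+oy) for x,y in P]
print("deck")
for p in z([(92,163),(480,183),(468,397),(78,374)],110,115,5): print(p,onz(f,*p,.06).round(4))
for p in z([(318,267),(429,370),(152,552),(45,434)],125,140,4): print("side",onz(g,*p,.06).round(4))
print("carton roof front/back")
for p in z([(343,62),(433,52),(372,236),(462,283),(378,290)],230,115,5): print(onz(f,*p,.066).round(4))
# pipe
h=cv2.cvtColor(f["pixels"],cv2.COLOR_RGB2HSV)
print([tuple(h[r,313]) for r in range(160,200,3)],[tuple(h[r,c]) for r,c in((168,313),(185,305))])
for F,lo,hi,nm in((f,(304,174),(325,200),"top"),(g,(280,165),(316,190),"side")):
    h=cv2.cvtColor(F["pixels"],cv2.COLOR_RGB2HSV)
    m=cv2.inRange(h,(3,130,60),(13,255,255)); mm=np.zeros_like(m); mm[lo[1]:hi[1],lo[0]:hi[0]]=m[lo[1]:hi[1],lo[0]:hi[0]]
    if nm=="top":
        C=[]
        for r in range(174,198):
            c=np.where(mm[r])[0]
            if len(c)>5: C.append((c.min()/2+c.max()/2,r,len(c)))
        C=np.array(C); W=np.array([onz(f,a,b,.02) for a,b,_ in C])
        print(C[:,2]); p=np.polyfit(W[2:-2,0],W[2:-2,1],1); print("axis y=",p,"yaw",np.degrees(np.arctan(p[0])),W[0],W[-1])
# saddles & chock
for F,nm,roi in((f,"top",(132,145,200,172)),(g,"side",(148,205,212,256))):
    h=cv2.cvtColor(F["pixels"],cv2.COLOR_RGB2HSV)
    m=cv2.inRange(h,(10,70,120),(25,255,255)); x0,y0,x1,y1=roi
    mm=np.zeros_like(m); mm[y0:y1,x0:x1]=m[y0:y1,x0:x1]
    k,l,st,c=cv2.connectedComponentsWithStats(mm)
    for i in range(1,k):
        if st[i,4]>15: print(nm,st[i],c[i],onz(F,*c[i],.074).round(4))
for F,nm,roi in((f,"top",(235,205,265,235)),(g,"side",(268,215,305,245))):
    h=cv2.cvtColor(F["pixels"],cv2.COLOR_RGB2HSV); x0,y0,x1,y1=roi
    m=cv2.inRange(h,(15,130,60),(35,255,255)); mm=np.zeros_like(m); mm[y0:y1,x0:x1]=m[y0:y1,x0:x1]
    c,_=cv2.findContours(mm,0,1); c=max(c,key=cv2.contourArea); r=cv2.minAreaRect(c); print(nm,r,cv2.boxPoints(r).tolist())
print("chock block top")
for p in z([(655,517),(745,543),(727,589),(640,563)],110,115,5): print(onz(f,*p,.036).round(4))
for p in z([(670,478),(750,500)],110,115,5): print("toe",onz(f,*p,.006).round(4))
```

```text
deck
(128.0, 147.2) [0.6758 0.3728 0.06  ]
(205.6, 151.2) [0.6678 0.1233 0.06  ]
(203.2, 194.0) [0.5307 0.1264 0.06  ]
(125.2, 189.4) [0.5397 0.3737 0.06  ]
side [0.6659 0.1231 0.06  ]
side [0.5274 0.1316 0.06  ]
side [0.536  0.3773 0.06  ]
side [0.6727 0.372  0.06  ]
carton roof front/back
[ 0.753  -0.1711  0.066 ]
[ 0.7614 -0.2295  0.066 ]
[ 0.6397 -0.1897  0.066 ]
[ 0.6108 -0.2473  0.066 ]
[ 0.605  -0.1936  0.066 ]
[(np.uint8(114), np.uint8(6), np.uint8(204)), (np.uint8(15), np.uint8(163), np.uint8(180)), (np.uint8(14), np.uint8(169), np.uint8(180)), (np.uint8(14), np.uint8(162), np.uint8(181)), (np.uint8(12), np.uint8(175), np.uint8(184)), (np.uint8(13), np.uint8(180), np.uint8(198)), (np.uint8(13), np.uint8(176), np.uint8(199)), (np.uint8(13), np.uint8(174), np.uint8(199)), (np.uint8(13), np.uint8(174), np.uint8(199)), (np.uint8(13), np.uint8(175), np.uint8(198)), (np.uint8(13), np.uint8(176), np.uint8(198)), (np.uint8(13), np.uint8(177), np.uint8(195)), (np.uint8(13), np.uint8(178), np.uint8(191)), (np.uint8(18), np.uint8(37), np.uint8(174))] [(np.uint8(15), np.uint8(165), np.u
[... 564 characters left out ...]
.77358491] [0.635  0.3203 0.074 ]
top ((248.85000610351562, 220.9499969482422), (17.39252471923828, 18.34120750427246), 18.43494987487793) [[237.70001220703125, 226.89999389648438], [243.5, 209.5], [260.0, 215.0], [254.20001220703125, 232.39999389648438]]
side ((285.8013916015625, 231.13697814941406), (16.034637451171875, 22.47190284729004), 69.44395446777344) [[272.4657897949219, 227.57533264160156], [293.5068664550781, 219.68492126464844], [299.1369934082031, 234.69862365722656], [278.0959167480469, 242.5890350341797]]
chock block top
[0.4594 0.0074 0.036 ]
[ 0.4441 -0.05    0.036 ]
[ 0.4148 -0.0391  0.036 ]
[0.4301 0.0162 0.036 ]
toe [ 0.4867 -0.0019  0.006 ]
toe [ 0.4735 -0.0542  0.006 ]
```

Measured so far:

| Item | Position (m) | Yaw | Check |
|---|---|---|---|
| Pipe | end at about (0.531, -0.231), 77 mm out of the mouth | 7.9° | carton gives 7.8° |
| Wagon | saddle_mid about (0.629, 0.249) | -2.1° | saddle spacing 144.6 mm, should be 144 |

The chock block is about 60 x 33 mm against 56 x 30, which is fine. I'll move above the pipe end first.

```bash
cat >> h.py <<'E'
def go(x,y,z,yaw):
    s=bot.observe(); Rc=R.from_euler('xyz',s["tool_rot"]); Rt=R.from_euler('xyz',[np.pi,0,np.radians(yaw)])
    d=Rc.inv().apply(np.array([x,y,z])-s["position"])*100; w=np.degrees((Rc.inv()*Rt).as_rotvec())
    print("xyz cm",d.round(2),"w deg",w.round(2))
def st():
    s=bot.observe(); print(round(s["clock"],2),s["position"].round(4),np.degrees(s["tool_rot"]).round(2),"F",s["force"].round(1),"g",round(s["grip_width"],4),"q",s["qpos"].round(2))
E
python3 -c "
from h import *
go(.5587,-.2267,.12,-82.1)"
```

```text
xyz cm [-20.27 -43.07   8.01] w deg [1.000e-02 5.000e-02 1.443e+01]
```

jog_arm(increments=[{"x":-20.3,"y":-43.1,"z":8,"wz":14.4},{"x":-20.3,"y":-43.1,"z":8,"wz":14.4},{"x":-20.3,"y":-43.1,"z":8,"wz":14.4},{"x":-20.3,"y":-43.1,"z":8,"wz":14.4},{"x":-20.3,"y":-43.1,"z":8,"wz":14.4},{"x":-20.3,"y":-43.1,"z":8,"wz":14.4},{"x":-20.3,"y":-43.1,"z":8,"wz":14.4},{"x":-20.3,"y":-43.1,"z":8,"wz":14.4},{"x":-20.3,"y":-43.1,"z":8,"wz":14.4},{"x":-20.3,"y":-43.1,"z":8,"wz":14.4}])

```text
schema error: expected keys wx, wy, wz, x, y, z, claw
```

```bash
python3 -c "
from h import *
st(); f=grab('wrist','w1'); go(.5587,-.2267,.12,-82.1)"
```

```text
0.15 [ 0.2374 -0.5779  0.2   ] [ 1.800e+02  5.000e-02 -6.767e+01] F [-0.4 -0.4 -0.2] g 0.0853 q [ 1.11  0.52 -0.04  1.6   0.02  1.02 -0.11]
xyz cm [-20.27 -43.07   8.02] w deg [1.000e-02 4.000e-02 1.443e+01]
```

View pics/w1.png

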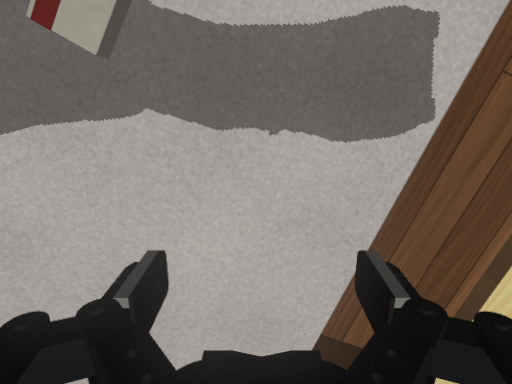

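All seven keys are required in each row, so nothing moved. I'll send it again.

jog_arm(increments=[{"x":-20.3,"y":-43.1,"z":8,"wx":0,"wy":0,"wz":14.4,"claw":100},{"x":-20.3,"y":-43.1,"z":8,"wx":0,"wy":0,"wz":14.4,"claw":100},{"x":-20.3,"y":-43.1,"z":8,"wx":0,"wy":0,"wz":14.4,"claw":100},{"x":-20.3,"y":-43.1,"z":8,"wx":0,"wy":0,"wz":14.4,"claw":100},{"x":-20.3,"y":-43.1,"z":8,"wx":0,"wy":0,"wz":14.4,"claw":100},{"x":-20.3,"y":-43.1,"z":8,"wx":0,"wy":0,"wz":14.4,"claw":100},{"x":-20.3,"y":-43.1,"z":8,"wx":0,"wy":0,"wz":14.4,"claw":100},{"x":-20.3,"y":-43.1,"z":8,"wx":0,"wy":0,"wz":14.4,"claw":100},{"x":-20.3,"y":-43.1,"z":8,"wx":0,"wy":0,"wz":14.4,"claw":100},{"x":-20.3,"y":-43.1,"z":8,"wx":0,"wy":0,"wz":14.4,"claw":100}])

```text
clock: 1.45
position: [0.5584, -0.2268, 0.12]
tool_rot: [3.141, 0.0, -1.433]
force: [-0.5, -1.1, 0.2]
grip_width: 0.0853
```

```bash
python3 -c "
from h import *
st(); f=grab('wrist','w2'); go(.5587,-.2267,.12,-82.1)"
```

```text
1.45 [ 0.5584 -0.2268  0.12  ] [ 1.7995e+02  2.0000e-02 -8.2080e+01] F [-0.5 -1.1  0.2] g 0.0853 q [ 0.32  0.58 -0.04  1.73  0.03  0.83 -1.17]
xyz cm [-0.06 -0.06  0.02] w deg [ 0.04  0.01 -0.04]
```

View pics/w2.png

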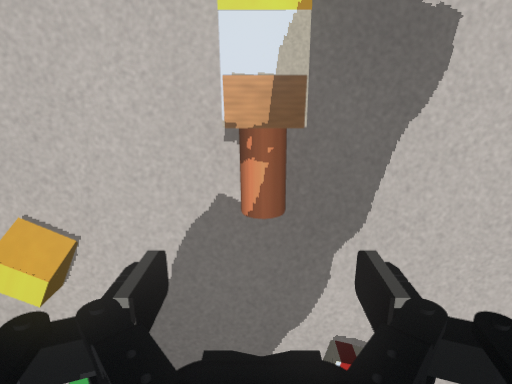

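The wrist view shows the pipe centred between the fingers, columns about 240–286, with its end at row 216. I'll check that against the top view.

Run:
```python
from h import *
f=load("wrist")
# silhouette side edges at two rows; midline on z=.02
for r,a,b in((140,239.5,287),(200,240.5,286.5)):
    p=onz(f,(a+b)/2,r,.02); L=onz(f,a,r,.02);Rr=onz(f,b,r,.02); print(p.round(4),"w",np.linalg.norm(L-Rr).round(4), "top-axis y",round(.139*p[0]-.3044,4))
print("end top rim z~.04",onz(f,263.5,212,.04).round(4),onz(f,263.5,217,.02).round(4))
print("mouth roof",onz(f,224,125,.066).round(4),onz(f,305,128,.066).round(4))
print("tcp px", proj(f,[.5584,-.2268,.02]))
```

```text
[ 0.596  -0.2234  0.02  ] w 0.0403 top-axis y -0.2216
[ 0.5428 -0.2312  0.02  ] w 0.0413 top-axis y -0.2289
end top rim z~.04 [ 0.5389 -0.2316  0.04  ] [ 0.5266 -0.2335  0.02  ]
mouth roof [ 0.6088 -0.1937  0.066 ] [ 0.6146 -0.2499  0.066 ]
tcp px [261.09428424 182.81567175]
```

jog_arm(increments=[{"x":0.1,"y":-0.1,"z":5,"wx":0,"wy":0,"wz":0,"claw":100},{"x":0.1,"y":-0.1,"z":9,"wx":0,"wy":0,"wz":0,"claw":100},{"x":0.1,"y":-0.1,"z":11.5,"wx":0,"wy":0,"wz":0,"claw":100},{"x":0.1,"y":-0.1,"z":11.5,"wx":0,"wy":0,"wz":0,"claw":80},{"x":0.1,"y":-0.1,"z":11.5,"wx":0,"wy":0,"wz":0,"claw":30},{"x":0.1,"y":-0.1,"z":11.5,"wx":0,"wy":0,"wz":0,"claw":30},{"x":0.1,"y":-0.1,"z":11.5,"wx":0,"wy":0,"wz":0,"claw":30},{"x":0.1,"y":-0.1,"z":11.5,"wx":0,"wy":0,"wz":0,"claw":30},{"x":0.1,"y":-0.1,"z":11.5,"wx":0,"wy":0,"wz":0,"claw":30}], squeeze=40)

```text
clock: 2.62
position: [0.5594, -0.2282, 0.0054]
tool_rot: [3.141, 0.0, -1.433]
force: [0.6, 0.6, -0.8]
grip_width: 0.0256
```

```bash
python3 -c "
from h import *
st()"
```

```text
2.62 [ 0.5594 -0.2282  0.0054] [ 1.7997e+02  1.0000e-02 -8.2130e+01] F [ 0.6  0.6 -0.8] g 0.0256 q [ 0.32  0.75 -0.04  1.78  0.05  0.61 -1.18]
```

The width is 25.6 mm, but the pipe should stop the fingers at 40. I'll look.

```bash
python3 -c "
from h import *
f=grab('wrist','w3');t=grab('top'); s=grab('side')
a=cv2.resize(s['pixels'][100:250,230:380,::-1],None,fx=4,fy=4,interpolation=cv2.INTER_CUBIC);cv2.imwrite('pics/s3.png',a)"
```

```text
(no output)
```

View pics/w3.png

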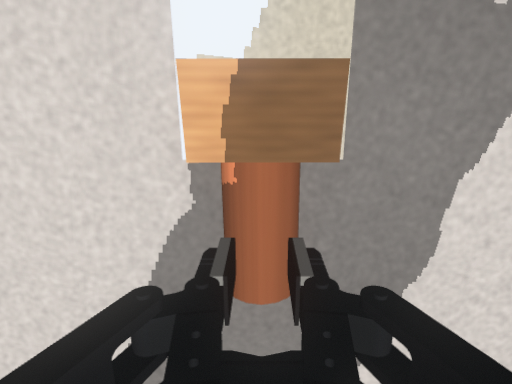

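View pics/s3.png

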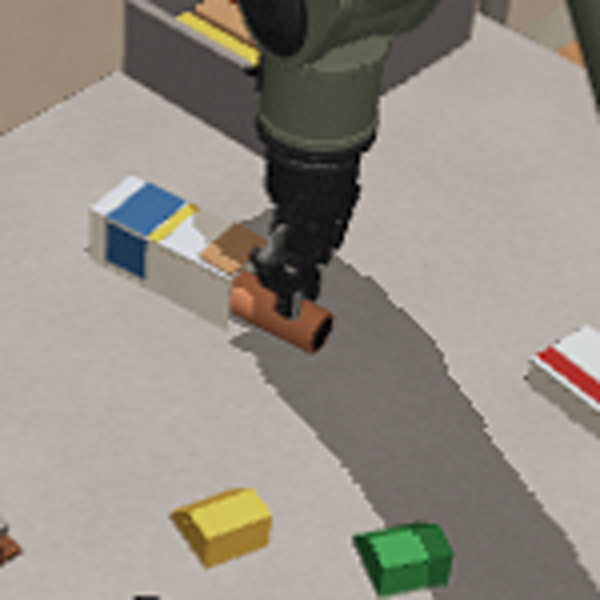

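Run:
```python
from h import *
st()
f=load("wrist");s=load("side");t=load("top")
b=bot.observe(); T=np.array(b["position"]); Rt=R.from_euler('xyz',b["tool_rot"]).as_matrix()
for back in (0,.01,.02,.03,.04):
    for dx in(-.0128,.0128):
        p=T+Rt@[dx,0,-back]; print(back,dx,"wrist",proj(f,p).round(1),"side",proj(s,p).round(1),"sidecrop",((proj(s,p)-[230,100]+.5)*4-.5).round(0), "depth",(rot(f).T@(p-f["origin"]))[2].round(4))
```

```text
2.77 [ 0.5593 -0.2282  0.0052] [ 1.7996e+02  1.0000e-02 -8.2140e+01] F [ 0.8 -0.2 -0.3] g 0.026 q [ 0.32  0.75 -0.04  1.78  0.05  0.61 -1.18]
0 -0.0128 wrist [239.3 228.2] side [301.5 184.9] sidecrop [288. 341.] depth 0.1891
0 0.0128 wrist [282.8 228.2] side [305.7 181. ] sidecrop [304. 325.] depth 0.1891
0.01 -0.0128 wrist [238.1 235.3] side [301.7 182.8] sidecrop [288. 333.] depth 0.1796
0.01 0.0128 wrist [284.  235.4] side [305.9 178.9] sidecrop [305. 317.] depth 0.1796
0.02 -0.0128 wrist [236.8 243.3] side [302.  180.7] sidecrop [289. 324.] depth 0.17
0.02 0.0128 wrist [285.3 243.4] side [306.1 176.7] sidecrop [306. 308.] depth 0.17
0.03 -0.0128 wrist [235.4 252.3] side [302.2 178.5] sidecrop [290. 316.] depth 0.1605
0.03 0.0128 wrist [286.7 252.3] side [306.4 174.6] sidecrop [307. 300.] depth 0.1605
0.04 -0.0128 wrist [233.7 262.3] side [302.4 176.3] sidecrop [291. 307.] depth 0.1509
0.04 0.0128 wrist [288.4 262.4] side [306.6 172.4] sidecrop [308. 291.] depth 0.1509
```

```bash
python3 -c "
from h import *
f=load('wrist')
a=f['pixels'][200:340,180:340,::-1].astype(float); a=np.clip(a*1.8+20,0,255).astype(np.uint8)
cv2.imwrite('pics/w3z.png',cv2.resize(a,None,fx=4,fy=4,interpolation=cv2.INTER_CUBIC))"
```

```text
(no output)
```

View pics/w3z.png

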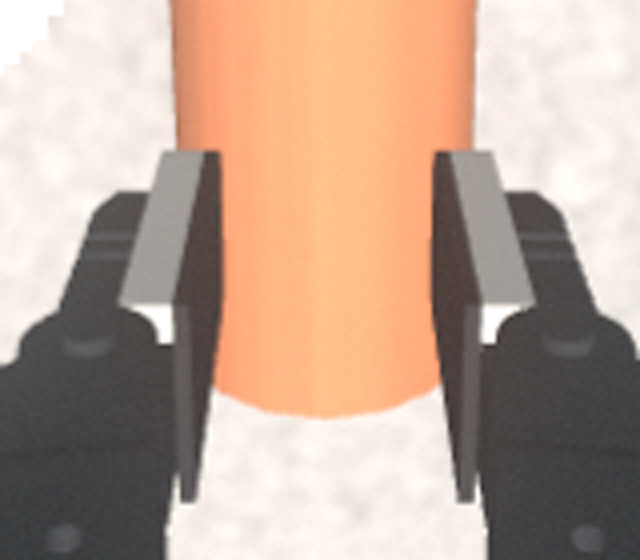

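The fingers closed to exactly the commanded 30 % with no force. Both the wrist and side views put the visible tips well above the reported TCP. So they're just over the pipe. I'll open, descend in small steps watching the force, and look again.

jog_arm(increments=[{"x":0,"y":0,"z":-0.3,"wx":0,"wy":0,"wz":0,"claw":80},{"x":0,"y":0,"z":-0.3,"wx":0,"wy":0,"wz":0,"claw":80},{"x":0,"y":0,"z":-0.3,"wx":0,"wy":0,"wz":0,"claw":80},{"x":0,"y":0,"z":0,"wx":0,"wy":0,"wz":0,"claw":80}], squeeze=40)

```text
clock: 3.28
position: [0.5594, -0.2282, 0.0052]
tool_rot: [3.141, 0.0, -1.434]
force: [0.1, -0.2, -0.3]
grip_width: 0.0686
```

```bash
python3 -c "
from h import *
st()
f=grab('wrist','w4'); s=grab('side')
b=bot.observe(); T=np.array(b['position']); Rt=R.from_euler('xyz',b['tool_rot']).as_matrix()
for back in (0,.01,.02,.03,.04,.05):
  print(back,[proj(f,T+Rt@[dx,dy,-back]).round(0).tolist() for dx in(-.034,.034) for dy in (-.011,.011)],proj(s,T+Rt@[0.034,0,-back]).round(0),proj(s,T+Rt@[-0.034,0,-back]).round(0))
a=cv2.resize(s['pixels'][130:220,250:370,::-1],None,fx=6,fy=6,interpolation=cv2.INTER_CUBIC);cv2.imwrite('pics/s4.png',np.clip(a*1.6,0,255).astype(np.uint8))"
```

```text
3.27 [ 0.5594 -0.2282  0.0052] [ 1.7997e+02  1.0000e-02 -8.2130e+01] F [ 0.1 -0.2 -0.3] g 0.0686 q [ 0.32  0.75 -0.04  1.78  0.05  0.61 -1.18]
0 [[202.0, 211.0], [204.0, 245.0], [320.0, 211.0], [318.0, 245.0]] [309. 178.] [298. 188.]
0.01 [[199.0, 217.0], [201.0, 253.0], [323.0, 217.0], [321.0, 253.0]] [309. 176.] [298. 186.]
0.02 [[195.0, 224.0], [198.0, 262.0], [326.0, 224.0], [324.0, 262.0]] [310. 174.] [298. 184.]
0.03 [[191.0, 232.0], [194.0, 272.0], [330.0, 232.0], [327.0, 272.0]] [310. 171.] [299. 182.]
0.04 [[187.0, 241.0], [190.0, 283.0], [335.0, 241.0], [332.0, 283.0]] [310. 169.] [299. 180.]
0.05 [[182.0, 251.0], [185.0, 295.0], [340.0, 251.0], [336.0, 296.0]] [310. 167.] [299. 178.]
```

View pics/w4.png

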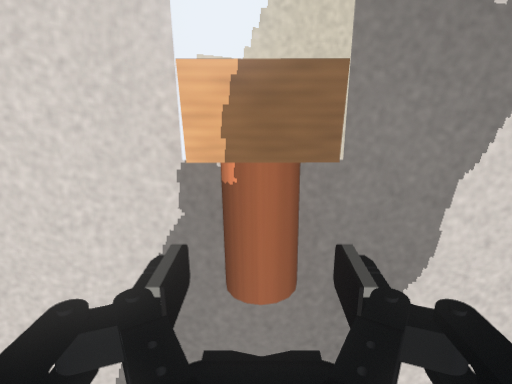

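View pics/s4.png

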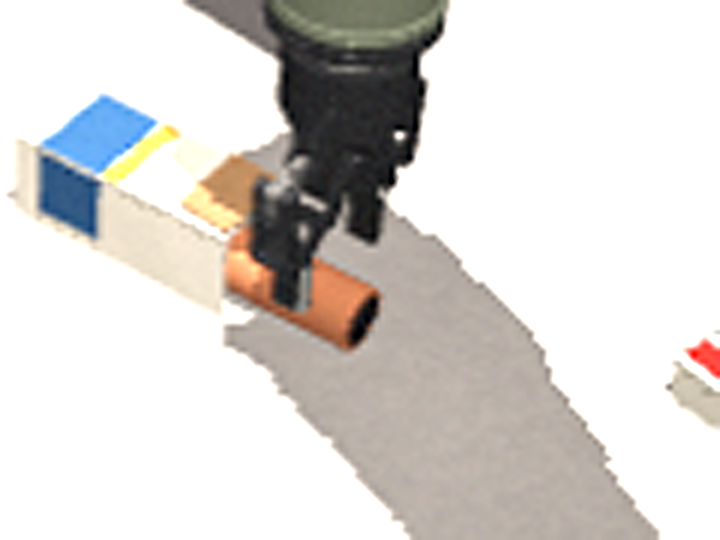

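Both views put the tips about 40 mm behind the reported TCP at this opening. The side view has the tip at (299,181) and the wrist view has its corners at row 245. I'll go down by steps.

jog_arm(increments=[{"x":0,"y":0,"z":1,"wx":0,"wy":0,"wz":0,"claw":80},{"x":0,"y":0,"z":2,"wx":0,"wy":0,"wz":0,"claw":80},{"x":0,"y":0,"z":2,"wx":0,"wy":0,"wz":0,"claw":80}], squeeze=40)

```text
clock: 3.75
position: [0.5583, -0.2278, -0.0164]
tool_rot: [3.139, 0.001, -1.433]
force: [0.1, 0.4, -0.4]
grip_width: 0.0685
```

```bash
python3 -c "
from h import *
st()
f=grab('wrist','w5'); s=grab('side')
b=bot.observe(); T=np.array(b['position']); Rt=R.from_euler('xyz',b['tool_rot']).as_matrix()
for back in (0,.01,.02,.03,.04,.05):
  print(back,proj(s,T+Rt@[-0.034,0,-back]).round(1))
a=cv2.resize(s['pixels'][130:220,250:370,::-1],None,fx=6,fy=6,interpolation=cv2.INTER_CUBIC);cv2.imwrite('pics/s5.png',a)"
```

```text
3.75 [ 0.5583 -0.2278 -0.0164] [ 1.7984e+02  7.0000e-02 -8.2130e+01] F [ 0.1  0.4 -0.4] g 0.0685 q [ 0.31  0.78 -0.04  1.79  0.05  0.58 -1.19]
0 [297.7 192.7]
0.01 [297.9 190.6]
0.02 [298.1 188.5]
0.03 [298.3 186.3]
0.04 [298.5 184.2]
0.05 [298.7 182. ]
```

View pics/w5.png

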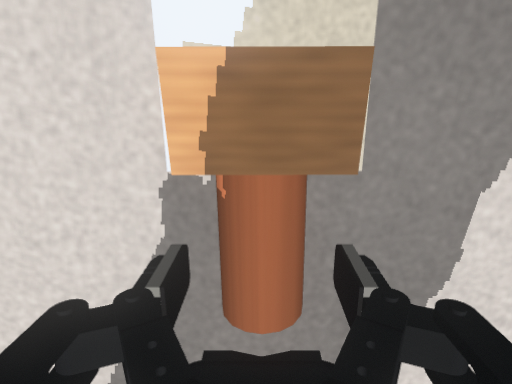

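View pics/s5.png

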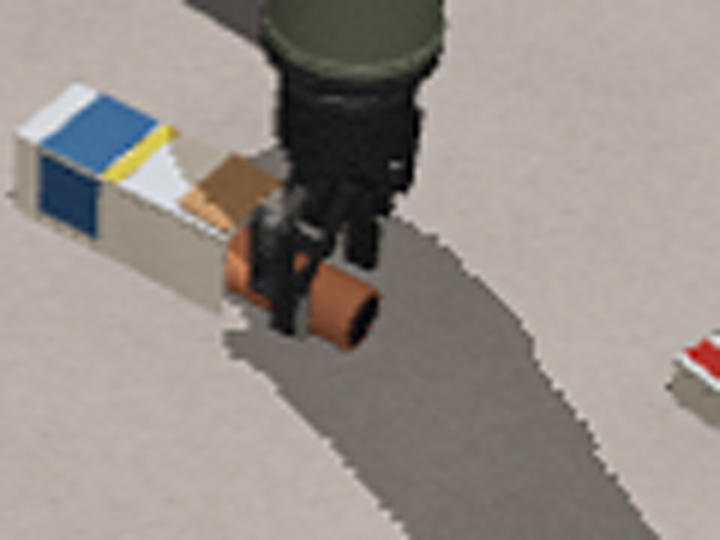

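Tips are now at about z = 20–25 mm, seen at row 185.5 in the side view. I'll go 9 mm lower and close.

jog_arm(increments=[{"x":0,"y":0,"z":0.4,"wx":0,"wy":0,"wz":0,"claw":80},{"x":0,"y":0,"z":0.8,"wx":0,"wy":0,"wz":0,"claw":80},{"x":0,"y":0,"z":0.8,"wx":0,"wy":0,"wz":0,"claw":60},{"x":0,"y":0,"z":0.8,"wx":0,"wy":0,"wz":0,"claw":30},{"x":0,"y":0,"z":0.8,"wx":0,"wy":0,"wz":0,"claw":30},{"x":0,"y":0,"z":0.8,"wx":0,"wy":0,"wz":0,"claw":30},{"x":0,"y":0,"z":0.8,"wx":0,"wy":0,"wz":0,"claw":30}], squeeze=40)

```text
clock: 4.72
position: [0.5589, -0.2281, -0.0232]
tool_rot: [3.14, 0.001, -1.433]
force: [-2.4, 0.7, 6.0]
grip_width: 0.0387
```

```bash
python3 -c "
from h import *
st()
f=grab('wrist','w6'); s=grab('side')
a=cv2.resize(s['pixels'][130:220,250:370,::-1],None,fx=6,fy=6,interpolation=cv2.INTER_CUBIC);cv2.imwrite('pics/s6.png',a)"
```

```text
4.72 [ 0.5589 -0.2281 -0.0232] [ 1.7991e+02  4.0000e-02 -8.2130e+01] F [-2.4  0.7  6. ] g 0.0387 q [ 0.31  0.79 -0.04  1.79  0.05  0.57 -1.19]
```

View pics/w6.png

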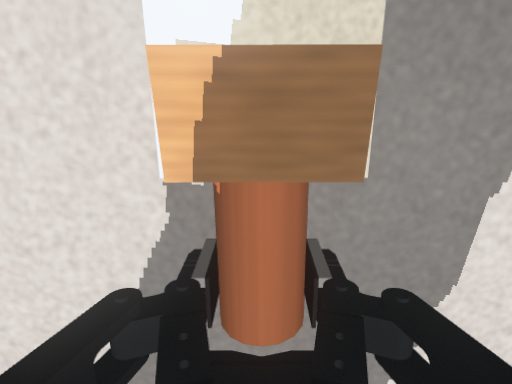

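View pics/s6.png

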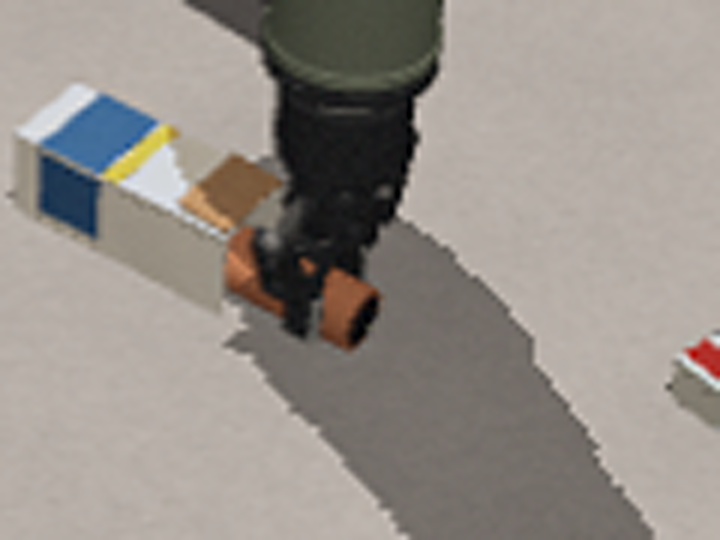

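The grip is at 38.7 mm on the pipe. Now I'll pull 80 mm straight out along tool y.

jog_arm(increments=[{"x":0,"y":1,"z":0,"wx":0,"wy":0,"wz":0,"claw":30},{"x":0,"y":2,"z":0,"wx":0,"wy":0,"wz":0,"claw":30},{"x":0,"y":3,"z":0,"wx":0,"wy":0,"wz":0,"claw":30},{"x":0,"y":4,"z":0,"wx":0,"wy":0,"wz":0,"claw":30},{"x":0,"y":5,"z":0,"wx":0,"wy":0,"wz":0,"claw":30},{"x":0,"y":6,"z":0,"wx":0,"wy":0,"wz":0,"claw":30},{"x":0,"y":7,"z":0,"wx":0,"wy":0,"wz":0,"claw":30},{"x":0,"y":8,"z":0,"wx":0,"wy":0,"wz":0,"claw":30},{"x":0,"y":8,"z":0,"wx":0,"wy":0,"wz":0,"claw":30}], squeeze=40)

```text
clock: 5.95
position: [0.4786, -0.2393, -0.0231]
tool_rot: [3.139, 0.001, -1.434]
force: [-0.3, -0.6, -1.5]
grip_width: 0.039
```

```bash
python3 -c "
from h import *
st()
f=grab('wrist','w7'); s=grab('side')
a=cv2.resize(s['pixels'][130:220,250:370,::-1],None,fx=6,fy=6,interpolation=cv2.INTER_CUBIC);cv2.imwrite('pics/s7.png',a)"
```

```text
5.95 [ 0.4786 -0.2393 -0.0231] [ 1.7985e+02  5.0000e-02 -8.2170e+01] F [-0.3 -0.6 -1.5] g 0.039 q [ 0.38  0.73 -0.04  1.97  0.07  0.45 -1.14]
```

View pics/w7.png

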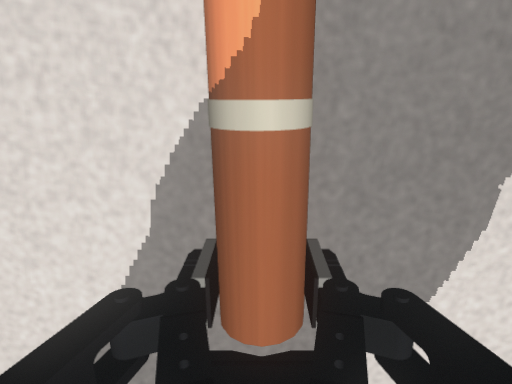

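View pics/s7.png

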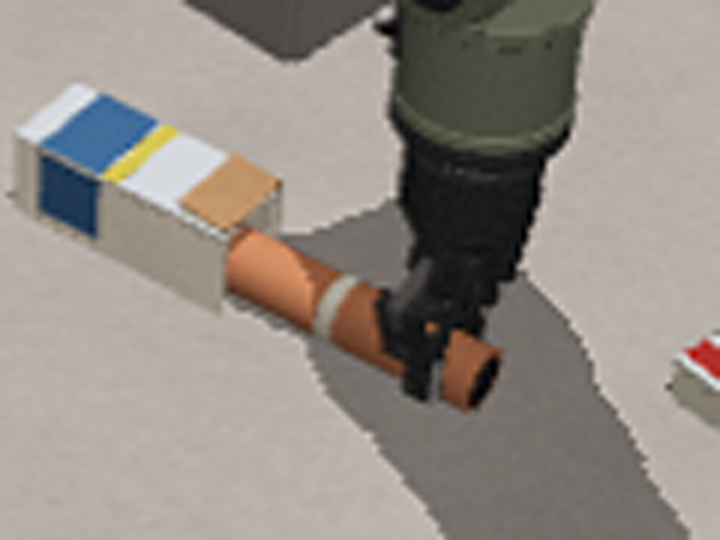

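The pipe came out with its white band at wrist rows 99–129 and its far end still in the mouth. I'll locate the band and release.

Run:
```python
from h import *
f=load("wrist"); 
for v in (100,130): print(v,onz(f,261,v,.04).round(4))
m=(onz(f,261,100,.04)+onz(f,261,130,.04))/2
b=bot.observe(); Rt=R.from_euler('xyz',b["tool_rot"]).as_matrix(); print("band",m,"tool rel cm",(Rt.T@(m-b["position"])*100).round(2))
print("to mouth", np.hypot(.608-m[0],-.2205-m[1]))
```

```text
100 [ 0.5515 -0.2292  0.04  ]
130 [ 0.5418 -0.2305  0.04  ]
band [ 0.54668019 -0.22986085  0.04      ] tool rel cm [ 0.   -6.75 -6.32]
to mouth 0.062030188297178344
```

jog_arm(increments=[{"x":0,"y":0,"z":0,"wx":0,"wy":0,"wz":0,"claw":75},{"x":0,"y":0,"z":0,"wx":0,"wy":0,"wz":0,"claw":75},{"x":0,"y":0,"z":0,"wx":0,"wy":0,"wz":0,"claw":75},{"x":0,"y":0,"z":0,"wx":0,"wy":0,"wz":0,"claw":75}], squeeze=40)

```text
clock: 6.55
position: [0.4797, -0.239, -0.0231]
tool_rot: [3.14, 0.001, -1.433]
force: [-0.2, 0.2, -0.1]
grip_width: 0.0643
```

Run:
```python
from h import *
st()
f=grab("wrist","w8")
p=f["pixels"].astype(int)
col=p[60:200,255:268].mean(axis=1); sat=col.max(1)-col.min(1); r=np.where(sat<60)[0]+60; print(r.min(),r.max())
m=(onz(f,261,r.min()-.5,.04)+onz(f,261,r.max()+.5,.04))/2
b=bot.observe(); Rt=R.from_euler('xyz',b["tool_rot"]).as_matrix(); print("band",m,"tool rel cm",(Rt.T@(m-b["position"])*100).round(2), np.linalg.norm(onz(f,261,r.min()-.5,.04)-onz(f,261,r.max()+.5,.04)))
```

```text
6.55 [ 0.4797 -0.239  -0.0231] [ 1.7991e+02  4.0000e-02 -8.2130e+01] F [-0.2  0.2 -0.1] g 0.0643 q [ 0.38  0.73 -0.04  1.97  0.06  0.45 -1.14]
100 130
band [ 0.54773876 -0.22957233  0.04      ] tool rel cm [-0.01 -6.86 -6.32] 0.010138566814728063
```

View pics/w8.png

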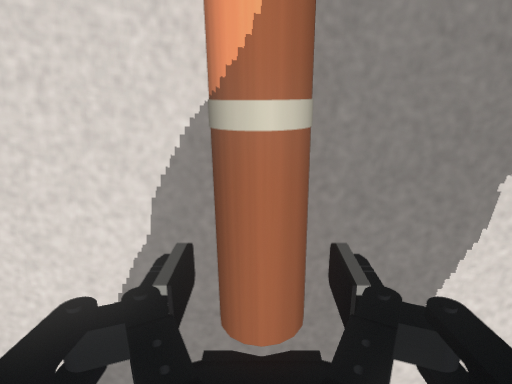

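Released: the pipe lies still with about 33 mm inside. I'll move 68.5 mm to the band, slightly lower, and regrip.

jog_arm(increments=[{"x":0,"y":-2.5,"z":0,"wx":0,"wy":0,"wz":0,"claw":75},{"x":0,"y":-5,"z":0,"wx":0,"wy":0,"wz":0,"claw":75},{"x":0,"y":-6.8,"z":0.2,"wx":0,"wy":0,"wz":0,"claw":75},{"x":0,"y":-6.8,"z":0.4,"wx":0,"wy":0,"wz":0,"claw":75},{"x":0,"y":-6.8,"z":0.4,"wx":0,"wy":0,"wz":0,"claw":75}], squeeze=40)

```text
clock: 7.22
position: [0.546, -0.2299, -0.0275]
tool_rot: [3.139, 0.001, -1.434]
force: [-0.5, 0.7, -0.2]
grip_width: 0.0639
```

Run:
```python
from h import *
st()
f=grab("wrist","w9");s=grab('side')
a=cv2.resize(s['pixels'][130:220,250:370,::-1],None,fx=6,fy=6,interpolation=cv2.INTER_CUBIC);cv2.imwrite('pics/s9.png',a)
```

```text
7.22 [ 0.546  -0.2299 -0.0275] [ 1.7984e+02  5.0000e-02 -8.2150e+01] F [-0.5  0.7 -0.2] g 0.0639 q [ 0.32  0.79 -0.04  1.82  0.05  0.54 -1.18]
```

View pics/w9.png

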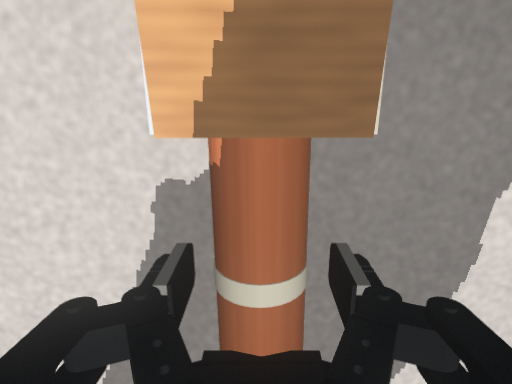

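View pics/s9.png

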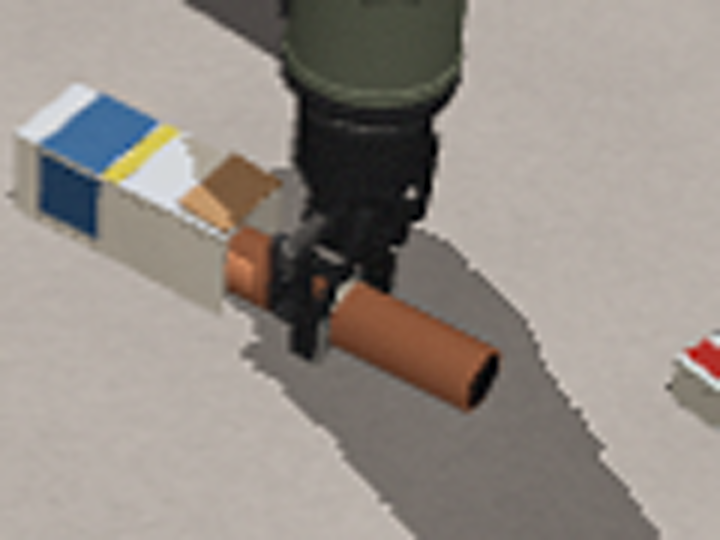

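Run:
```python
from h import *
f=load("wrist");p=f["pixels"].astype(int)
b=bot.observe(); T=b["position"]; Rt=R.from_euler('xyz',b["tool_rot"]).as_matrix()
r0=240
col=p[r0:345,256:267].mean(axis=1); sat=col.max(1)-col.min(1); r=np.where(sat<50)[0]+r0; print(r.min(),r.max())
for v in (r.min()-.5,r.max()+.5):
    q=onz(f,261,v,.04); print(q.round(4),(Rt.T@(q-T)*100).round(2))
# pad extents: project points dy=+-11mm at backs
for back in(.03,.04,.05,.06,.07): print(back,[proj(f,T+Rt@[-.032,dy,-back]).round(0).tolist() for dy in(-.011,0,.011)])
```

```text
285 307
[ 0.5521 -0.2291  0.04  ] [-0.02 -0.59 -6.72]
[ 0.5419 -0.2305  0.04  ] [-0.02  0.44 -6.72]
0.03 [[196.0, 232.0], [197.0, 252.0], [198.0, 272.0]]
0.04 [[191.0, 241.0], [193.0, 262.0], [194.0, 283.0]]
0.05 [[187.0, 251.0], [188.0, 274.0], [190.0, 296.0]]
0.06 [[181.0, 263.0], [183.0, 287.0], [185.0, 310.0]]
0.07 [[175.0, 277.0], [177.0, 302.0], [179.0, 327.0]]
```

The grip centre is within 1 mm of the band. I'll go slightly lower, close with 60 N, and draw it clear of the carton by 55 mm.

jog_arm(increments=[{"x":0,"y":-0.1,"z":0.4,"wx":0,"wy":0,"wz":0,"claw":75},{"x":0,"y":-0.1,"z":0.4,"wx":0,"wy":0,"wz":0,"claw":50},{"x":0,"y":-0.1,"z":0.4,"wx":0,"wy":0,"wz":0,"claw":30},{"x":0,"y":-0.1,"z":0.4,"wx":0,"wy":0,"wz":0,"claw":30},{"x":0,"y":-0.1,"z":0.4,"wx":0,"wy":0,"wz":0,"claw":30},{"x":0,"y":-0.1,"z":0.4,"wx":0,"wy":0,"wz":0,"claw":30}], squeeze=60)

```text
clock: 8.07
position: [0.5469, -0.23, -0.0311]
tool_rot: [3.139, 0.001, -1.434]
force: [-2.4, 0.2, 6.3]
grip_width: 0.0385
```

jog_arm(increments=[{"x":0,"y":1,"z":0,"wx":0,"wy":0,"wz":0,"claw":30},{"x":0,"y":2,"z":0,"wx":0,"wy":0,"wz":0,"claw":30},{"x":0,"y":3,"z":0,"wx":0,"wy":0,"wz":0,"claw":30},{"x":0,"y":4,"z":0,"wx":0,"wy":0,"wz":0,"claw":30},{"x":0,"y":5,"z":0,"wx":0,"wy":0,"wz":0,"claw":30},{"x":0,"y":5.5,"z":0,"wx":0,"wy":0,"wz":0,"claw":30},{"x":0,"y":5.5,"z":0,"wx":0,"wy":0,"wz":0,"claw":30}], squeeze=60)

```text
clock: 8.95
position: [0.4921, -0.2376, -0.031]
tool_rot: [3.139, 0.001, -1.434]
force: [1.2, 0.7, -2.7]
grip_width: 0.0387
```

Run:
```python
from h import *
st()
f=grab("wrist","w10");s=grab('side')
a=cv2.resize(s['pixels'][130:230,250:370,::-1],None,fx=6,fy=6,interpolation=cv2.INTER_CUBIC);cv2.imwrite('pics/s10.png',a)
```

```text
8.95 [ 0.4921 -0.2376 -0.031 ] [ 1.7983e+02  5.0000e-02 -8.2190e+01] F [ 1.2  0.7 -2.7] g 0.0387 q [ 0.37  0.75 -0.04  1.94  0.06  0.45 -1.15]
```

View pics/w10.png

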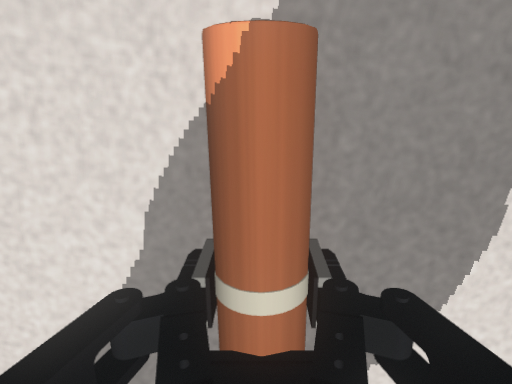

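View pics/s10.png

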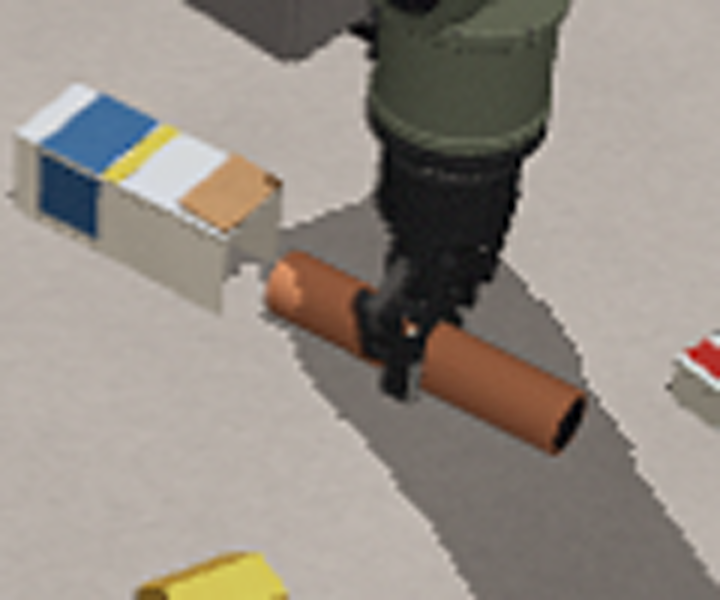

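The pipe is clear of the carton. I'll lift it straight up, then traverse.

jog_arm(increments=[{"x":0,"y":0,"z":-2,"wx":0,"wy":0,"wz":0,"claw":30},{"x":0,"y":0,"z":-5,"wx":0,"wy":0,"wz":0,"claw":30},{"x":0,"y":0,"z":-9,"wx":0,"wy":0,"wz":0,"claw":30},{"x":0,"y":0,"z":-13,"wx":0,"wy":0,"wz":0,"claw":30},{"x":0,"y":0,"z":-17,"wx":0,"wy":0,"wz":0,"claw":30},{"x":0,"y":0,"z":-18,"wx":0,"wy":0,"wz":0,"claw":30}], squeeze=60)

```text
clock: 9.8
position: [0.4943, -0.2378, 0.1513]
tool_rot: [-3.141, -0.001, -1.434]
force: [0.6, 0.7, -3.3]
grip_width: 0.0384
```

Run:
```python
from h import *
st(); go(.629,.249,.15,-2.1)
f=grab("wrist","w11")
```

```text
9.8 [ 0.4943 -0.2378  0.1513] [-1.7996e+02 -6.0000e-02 -8.2150e+01] F [ 0.6  0.7 -3.3] g 0.0384 q [ 0.38  0.46 -0.05  1.85  0.03  0.83 -1.12]
xyz cm [-46.39 -19.99   0.1 ] w deg [ 1.000e-02 -8.000e-02 -8.005e+01]
```

View pics/w11.png

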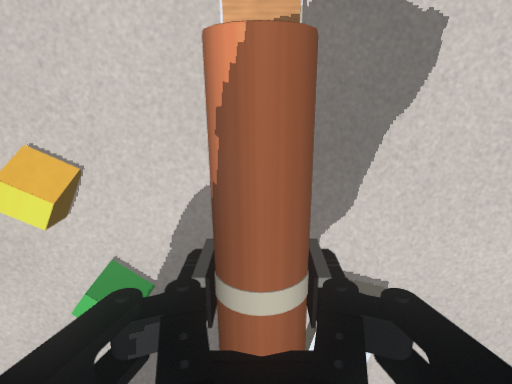

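jog_arm(increments=[{"x":-5,"y":-2,"z":0,"wx":0,"wy":0,"wz":-8,"claw":30},{"x":-10,"y":-4,"z":0,"wx":0,"wy":0,"wz":-16,"claw":30},{"x":-15,"y":-6,"z":0,"wx":0,"wy":0,"wz":-24,"claw":30},{"x":-20,"y":-8,"z":0,"wx":0,"wy":0,"wz":-32,"claw":30},{"x":-25,"y":-10.5,"z":0,"wx":0,"wy":0,"wz":-40,"claw":30},{"x":-30,"y":-13,"z":0,"wx":0,"wy":0,"wz":-48,"claw":30},{"x":-35,"y":-15,"z":0,"wx":0,"wy":0,"wz":-56,"claw":30},{"x":-40,"y":-17,"z":0,"wx":0,"wy":0,"wz":-64,"claw":30},{"x":-44,"y":-19,"z":0,"wx":0,"wy":0,"wz":-72,"claw":30},{"x":-46.4,"y":-20,"z":0,"wx":0,"wy":0,"wz":-80,"claw":30}], squeeze=60)

```text
clock: 11.1
position: [0.6282, 0.2519, 0.1486]
tool_rot: [3.141, 0.002, -0.031]
force: [-1.9, -1.1, -3.2]
grip_width: 0.0385
```

Run:
```python
from h import *
st(); go(.629,.249,.15,-2.1)
f=grab("wrist","w12"); t=grab("top"); s=grab("side")
cv2.imwrite('pics/t12.png',cv2.resize(t['pixels'][115:235,110:270,::-1],None,fx=5,fy=5,interpolation=cv2.INTER_CUBIC))
cv2.imwrite('pics/s12.png',cv2.resize(s['pixels'][140:290,125:325,::-1],None,fx=4,fy=4,interpolation=cv2.INTER_CUBIC))
```

```text
11.1 [0.6282 0.2519 0.1486] [ 1.7999e+02  1.3000e-01 -1.7700e+00] F [-1.9 -1.1 -3.2] g 0.0385 q [-0.2   0.69 -0.43  1.48  0.31  1.04 -0.74]
xyz cm [ 0.09  0.29 -0.14] w deg [0.02 0.13 0.33]
```

View pics/w12.png

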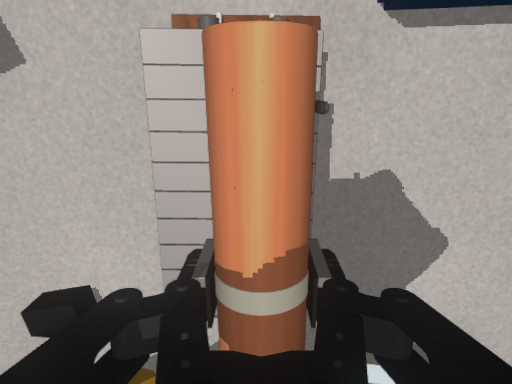

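View pics/t12.png

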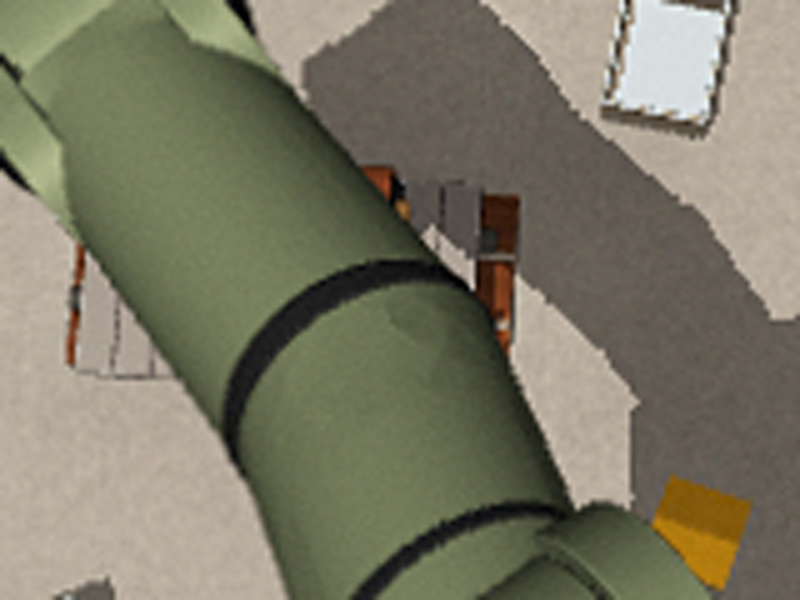

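View pics/s12.png

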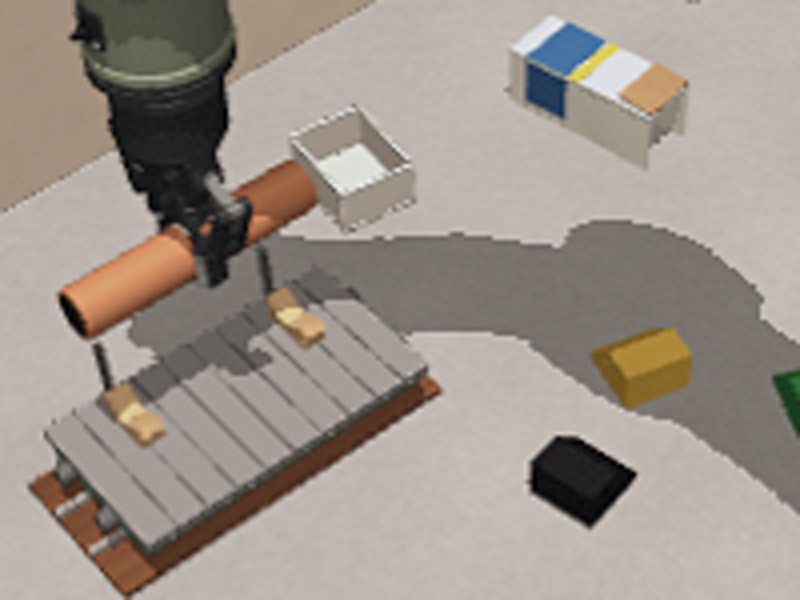

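The wrist view shows the deck's -x edge from (140,30) to (161,268), the far deck end at row 29, and a pin at (320,107). I'll cross-check the wagon pose.

Run:
```python
from h import *
f=load("wrist");s=load("side")
A=onz(f,140.5,29.5,.06);B=onz(f,161,268,.06);C=onz(f,322,30,.06)
print(A,B,C); d=A-B; print("yaw edge",np.degrees(np.arctan2(-d[0],d[1])), "end edge yaw",np.degrees(np.arctan2((C-A)[1],(C-A)[0])),"width",np.linalg.norm(C-A))
print("pin px z=.119,.06",onz(f,320,107,.119),onz(f,320,107,.1))
# band centre in tool
p=f["pixels"].astype(int);b=bot.observe();T=b["position"];Rt=R.from_euler('xyz',b["tool_rot"]).as_matrix()
col=p[260:330,258:265].mean(axis=1);sat=col.max(1)-col.min(1);r=np.where(sat<50)[0]+260;print(r.min(),r.max())
for v in(r.min()-.5,r.max()+.5): print((Rt.T@(onz(f,261,v,T[2]+.051+.02)-T)*100).round(2))
# far end of pipe in wrist: rim top row at center ~ 22
print("pipe end rel",(Rt.T@(onz(f,261,23,T[2]+.071)-T)*100).round(2))
# expected saddle b, a in side
yaw=np.radians(-2.1);Rw=R.from_euler('z',yaw).as_matrix();M=np.array([.629,.249,0])
for nm,pt in (("sadA",[0,-.072,.0727]),("sadB",[0,.072,.0727]),("A-",[-.022,-.072,.082]),("pinA",[.03,-.072,.119]),("pinB",[.03,.072,.119])):
    q=M+Rw@pt; print(nm,q.round(3),"crop",((proj(s,q)-[125,140]+.5)*4-.5).round(0))
# pipe ends axis expected in side
a=Rt[:,1]
for sg in(-1,1):
    q=T+Rt@[0,sg*.095,-.051]; print("pipe end",q.round(3),((proj(s,q)-[125,140]+.5)*4-.5).round(0))
```

```text
[0.54294865 0.3745556  0.06      ] [0.53356954 0.17637218 0.06      ] [0.67651707 0.37033432 0.06      ]
yaw edge -2.709522147577579 end edge yaw -1.8101683125917962 width 0.1336351149714969
pin px z=.119,.06 [0.66625178 0.31831045 0.119     ] [0.66954278 0.31744133 0.1       ]
292 315
[ 0.02 -0.67 -7.1 ]
[ 0.02  0.39 -7.1 ]
pipe end rel [-0.03 -9.63 -7.11]
sadA [0.626 0.177 0.073] crop [295. 318.]
sadB [0.632 0.321 0.073] crop [134. 417.]
A- [0.604 0.178 0.082] crop [312. 326.]
pinA [0.656 0.176 0.119] crop [266. 254.]
pinB [0.662 0.32  0.119] crop [101. 350.]
pipe end [0.631 0.345 0.199] [ 77. 314.]
pipe end [0.625 0.156 0.2  ] [306. 183.]
```

Pipe centre, wagon pose and saddle positions agree within 2–3 mm. The pipe centre sits 1.4 mm to +y of the TCP. I'll align and descend to about 14 mm above seated.

Run:
```python
from h import *
st(); go(.6293,.2467,.056,-2.2)
```

```text
11.25 [0.6279 0.2505 0.1485] [ 1.7997e+02  1.5000e-01 -2.0400e+00] F [ 0.3 -0.7 -2.7] g 0.0384 q [-0.2   0.69 -0.43  1.48  0.31  1.04 -0.74]
xyz cm [0.17 0.37 9.25] w deg [0.03 0.15 0.16]
```

jog_arm(increments=[{"x":0.2,"y":0.4,"z":0,"wx":0,"wy":0.1,"wz":0.2,"claw":30},{"x":0.2,"y":0.4,"z":3,"wx":0,"wy":0.1,"wz":0.2,"claw":30},{"x":0.2,"y":0.4,"z":6,"wx":0,"wy":0.1,"wz":0.2,"claw":30},{"x":0.2,"y":0.4,"z":8,"wx":0,"wy":0.1,"wz":0.2,"claw":30},{"x":0.2,"y":0.4,"z":9.2,"wx":0,"wy":0.1,"wz":0.2,"claw":30},{"x":0.2,"y":0.4,"z":9.2,"wx":0,"wy":0.1,"wz":0.2,"claw":30},{"x":0.2,"y":0.4,"z":9.2,"wx":0,"wy":0.1,"wz":0.2,"claw":30}], squeeze=60)

```text
clock: 12.12
position: [0.6301, 0.2466, 0.0574]
tool_rot: [3.142, -0.0, -0.039]
force: [-0.0, 0.8, -2.7]
grip_width: 0.0391
```

Run:
```python
from h import *
f=grab("wrist","w13"); s=grab("side"); st(); go(.6293,.2467,.041,-2.2)
cv2.imwrite('pics/s13.png',cv2.resize(s['pixels'][170:290,125:255,::-1],None,fx=5,fy=5,interpolation=cv2.INTER_CUBIC))
yaw=np.radians(-2.1);Rw=R.from_euler('z',yaw).as_matrix();M=np.array([.6293,.248,0])
b=bot.observe();T=b["position"];Rt=R.from_euler('xyz',b["tool_rot"]).as_matrix()
for sg in(-1,0,1): print("pipe end seen",((proj(s,T+Rt@[0,sg*.095-.0013,-.051])-[125,170]+.5)*5-.5).round(0),"seated",((proj(s,M+Rw@[0,-sg*.095,.092])-[125,170]+.5)*5-.5).round(0))
```

```text
12.22 [0.6301 0.2466 0.0575] [ 1.80e+02 -2.00e-02 -2.25e+00] F [ 0.6  0.3 -3.6] g 0.0386 q [-0.21  0.79 -0.4   1.54  0.37  0.88 -0.78]
xyz cm [-0.08 -0.    1.65] w deg [ 0.   -0.02 -0.05]
pipe end seen [124. 349.] seated [130. 369.]
pipe end seen [264. 265.] seated [268. 285.]
pipe end seen [396. 187.] seated [398. 206.]
```

View pics/s13.png

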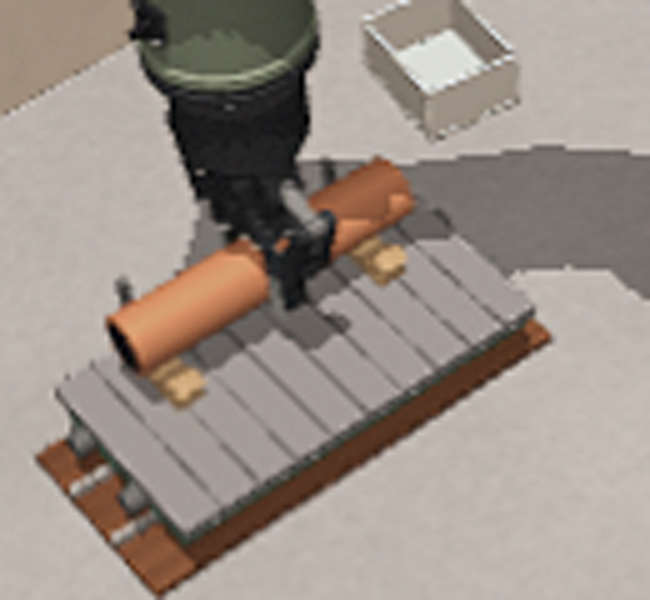

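View pics/w13.png

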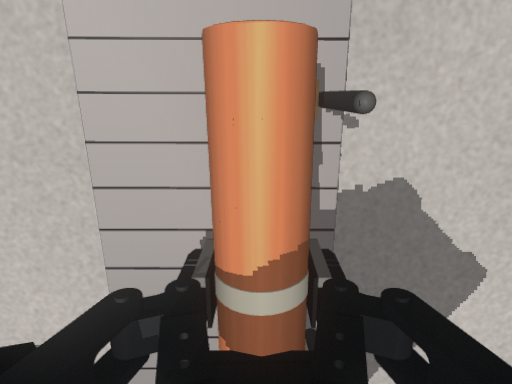

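Pin B is well visible, with its top at (365,101). I'll use it to check the wagon pose.

Run:
```python
from h import *
f=load("wrist"); q=onz(f,365,101,.119); print(q)
Rw=R.from_euler('z',np.radians(-2.2)).as_matrix(); print("implied mid",q-Rw@[.030,.072,0])
b=bot.observe();T=b["position"]; Rt=R.from_euler('xyz',b["tool_rot"]).as_matrix()
print("pin rel pipe axis (tool x) , y",(Rt.T@(q-T)*100).round(2))
# deck edges: left edge (67,0)-(108,268), 
A=onz(f,67,5,.06);B=onz(f,108,268,.06);d=A-B;print("yaw",np.degrees(np.arctan2(-d[0],d[1])),A,B)
# planks lines horizontal
for L in((70,38,349,39),(78,93,345,93)):
    a=onz(f,L[0],L[1],.06);c=onz(f,L[2],L[3],.06); print(np.degrees(np.arctan2((c-a)[1],(c-a)[0])))
```

```text
[0.66785167 0.31836461 0.119     ]
implied mid [0.63510986 0.24756931 0.119     ]
pin rel pipe axis (tool x) , y [ 3.5  -7.32 -6.15]
yaw -2.512146602560014 [0.5434533  0.36488715 0.06      ] [0.53733549 0.22544466 0.06      ]
-2.2745537658912207
-2.129441150371323
```

jog_arm(increments=[{"x":0.1,"y":0,"z":0.4,"wx":0,"wy":0,"wz":0,"claw":30},{"x":0.1,"y":0,"z":0.8,"wx":0,"wy":0,"wz":0,"claw":30},{"x":0.1,"y":0,"z":1.2,"wx":0,"wy":0,"wz":0,"claw":30},{"x":0.1,"y":0,"z":1.2,"wx":0,"wy":0,"wz":0,"claw":30}], squeeze=60)

```text
clock: 12.72
position: [0.6308, 0.2465, 0.045]
tool_rot: [3.141, 0.0, -0.039]
force: [0.1, 0.2, -3.6]
grip_width: 0.0382
```

jog_arm(increments=[{"x":0,"y":0,"z":0.1,"wx":0,"wy":0,"wz":0,"claw":30},{"x":0,"y":0,"z":0.2,"wx":0,"wy":0,"wz":0,"claw":30},{"x":0,"y":0,"z":0.2,"wx":0,"wy":0,"wz":0,"claw":30}], squeeze=60)

```text
clock: 13.1
position: [0.6307, 0.2465, 0.0429]
tool_rot: [3.141, 0.0, -0.039]
force: [0.4, -0.8, -3.0]
grip_width: 0.0384
```

No contact yet. I'll keep lowering in 1 mm steps.

jog_arm(increments=[{"x":0,"y":0,"z":0.1,"wx":0,"wy":0,"wz":0,"claw":30},{"x":0,"y":0,"z":0.2,"wx":0,"wy":0,"wz":0,"claw":30},{"x":0,"y":0,"z":0.2,"wx":0,"wy":0,"wz":0,"claw":30}], squeeze=60)

```text
clock: 13.48
position: [0.6309, 0.2466, 0.0412]
tool_rot: [3.141, -0.0, -0.039]
force: [-1.3, 0.1, 1.8]
grip_width: 0.0384
```

jog_arm(increments=[{"x":0,"y":0,"z":0.1,"wx":0,"wy":0,"wz":0,"claw":30},{"x":0,"y":0,"z":0.1,"wx":0,"wy":0,"wz":0,"claw":30}], squeeze=60)

```text
clock: 13.72
position: [0.631, 0.2466, 0.0411]
tool_rot: [3.141, -0.0, -0.039]
force: [-6.0, -3.0, 12.6]
grip_width: 0.0386
```

Contact came at z = 0.041, exactly the seated height. I'll ease off the side force, then look before releasing.

jog_arm(increments=[{"x":-0.1,"y":0,"z":0,"wx":0,"wy":0,"wz":0,"claw":30},{"x":-0.1,"y":0,"z":0,"wx":0,"wy":0,"wz":0,"claw":30}], squeeze=60)

```text
clock: 13.98
position: [0.63, 0.2467, 0.0412]
tool_rot: [3.141, -0.001, -0.039]
force: [-1.1, -0.1, 3.7]
grip_width: 0.0385
```

Run:
```python
from h import *
f=grab("wrist","w14"); s=grab("side"); st()
cv2.imwrite('pics/s14.png',cv2.resize(s['pixels'][170:290,125:255,::-1],None,fx=5,fy=5,interpolation=cv2.INTER_CUBIC))
```

```text
14.07 [0.63   0.2467 0.0412] [ 1.7999e+02 -3.0000e-02 -2.2600e+00] F [-1.4 -0.8  3.9] g 0.0387 q [-0.22  0.81 -0.39  1.55  0.38  0.86 -0.79]
```

View pics/s14.png

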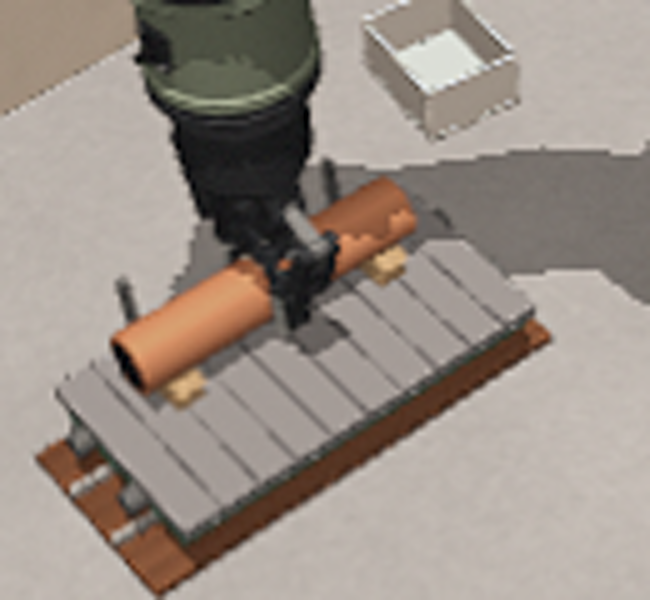

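View pics/w14.png

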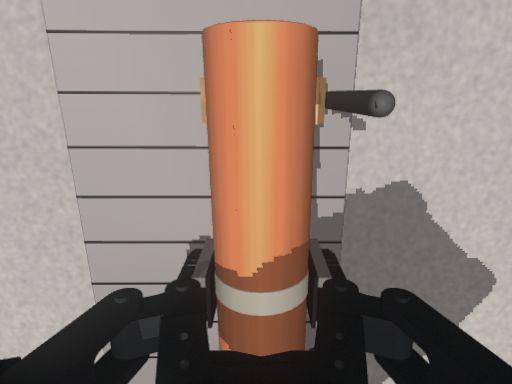

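Both saddle flanks show evenly either side of the pipe, with saddle B at rows 78–123. I'll check centring along y.

Run:
```python
from h import *
f=load("wrist");b=bot.observe();T=b["position"];Rt=R.from_euler('xyz',b["tool_rot"]).as_matrix()
for u,v in((204,78),(204,123),(322,79),(322,123)): print((Rt.T@(onz(f,u,v,.082)-T)*100).round(2))
p=f["pixels"].astype(int)
col=p[260:330,258:265].mean(axis=1);sat=col.max(1)-col.min(1);r=np.where(sat<50)[0]+260
for v in(r.min()-.5,r.max()+.5): print("band",(Rt.T@(onz(f,261,v,.112)-T)*100).round(2))
print("end",(Rt.T@(onz(f,261,22,.112)-T)*100).round(2))
```

```text
[-2.23 -8.12 -4.08]
[-2.33 -6.4  -4.08]
[ 2.38 -8.09 -4.08]
[ 2.48 -6.41 -4.08]
band [-0.   -0.51 -7.08]
band [-0.    0.54 -7.08]
end [-0.01 -9.52 -7.08]
```

Band to saddle is 72.6 mm against 72, so it's centred. Releasing.

jog_arm(increments=[{"x":0,"y":0,"z":0,"wx":0,"wy":0,"wz":0,"claw":48},{"x":0,"y":0,"z":0,"wx":0,"wy":0,"wz":0,"claw":55},{"x":0,"y":0,"z":0,"wx":0,"wy":0,"wz":0,"claw":70},{"x":0,"y":0,"z":0,"wx":0,"wy":0,"wz":0,"claw":70},{"x":0,"y":0,"z":0,"wx":0,"wy":0,"wz":0,"claw":70},{"x":0,"y":0,"z":-2,"wx":0,"wy":0,"wz":0,"claw":70},{"x":0,"y":0,"z":-6,"wx":0,"wy":0,"wz":0,"claw":70},{"x":0,"y":0,"z":-11,"wx":0,"wy":0,"wz":0,"claw":80},{"x":0,"y":0,"z":-15,"wx":0,"wy":0,"wz":0,"claw":100},{"x":0,"y":0,"z":-15,"wx":0,"wy":0,"wz":0,"claw":100}], squeeze=60)

```text
clock: 15.32
position: [0.6314, 0.2476, 0.1961]
tool_rot: [-3.139, -0.006, -0.04]
force: [0.1, -0.4, -0.3]
grip_width: 0.0852
```

Run:
```python
from h import *
f=grab("wrist","w15"); s=grab("side"); st()
cv2.imwrite('pics/s15.png',cv2.resize(s['pixels'][170:290,125:255,::-1],None,fx=5,fy=5,interpolation=cv2.INTER_CUBIC))
```

```text
15.43 [0.63   0.2467 0.1922] [-1.7999e+02 -9.0000e-02 -2.2600e+00] F [ 0.   0.6 -0. ] g 0.0858 q [-0.19  0.64 -0.44  1.44  0.29  1.12 -0.72]
```

View pics/w15.png

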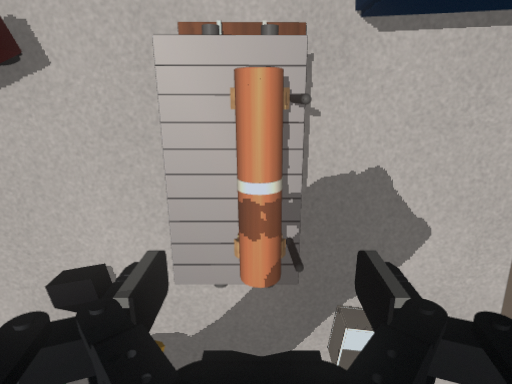

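View pics/s15.png

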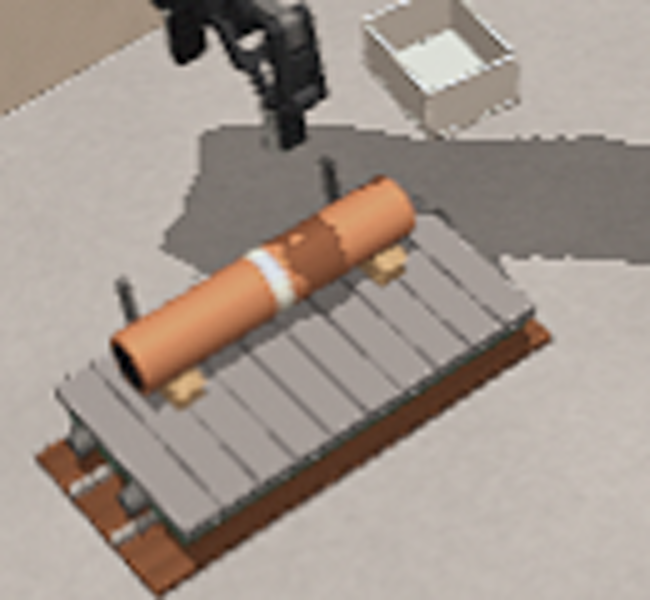

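The pipe is seated in both saddles with the band between them. Next is the chock, at about (0.437, -0.016) with yaw about -15° and toe at (0.480, -0.028). That makes 44.6 mm to the toe against the given 45.

Run:
```python
from h import *
f=load("wrist"); st()
# seated pipe
h=cv2.cvtColor(f["pixels"],cv2.COLOR_RGB2HSV);m=cv2.inRange(h,(3,110,40),(14,255,255))
C=[]
for r in list(range(112,175))+list(range(198,232)):
    c=np.where(m[r,225:300])[0]+225
    if len(c)>30: C.append(onz(f,(c.min()+c.max())/2,r,.092))
C=np.array(C);p=np.polyfit(C[:,1],C[:,0],1);print("axis x at y=.248",np.polyval(p,.248),"yaw",-np.degrees(np.arctan(p[0])))
print("band",onz(f,260,187,.112), "saddles", onz(f,260,98,.082),onz(f,260,246,.082))
go(.437,-.0164,.12,75)
```

```text
15.43 [0.63   0.2467 0.1922] [-1.7999e+02 -9.0000e-02 -2.2600e+00] F [ 0.   0.6 -0. ] g 0.0858 q [-0.19  0.64 -0.44  1.44  0.29  1.12 -0.72]
axis x at y=.248 0.6303952596118498 yaw -1.9406411567682582
band [0.63103806 0.24849547 0.112     ] saddles [0.63394621 0.31939588 0.082     ] [0.62837117 0.17925116 0.082     ]
xyz cm [-18.26  27.05   7.19] w deg [ 5.000e-02 -8.000e-02 -7.726e+01]
```

jog_arm(increments=[{"x":-1.5,"y":2.5,"z":0,"wx":0,"wy":0,"wz":-8,"claw":100},{"x":-4,"y":6,"z":0,"wx":0,"wy":0,"wz":-16,"claw":100},{"x":-7,"y":10,"z":0,"wx":0,"wy":0,"wz":-25,"claw":100},{"x":-9,"y":14,"z":1,"wx":0,"wy":0,"wz":-34,"claw":100},{"x":-12,"y":18,"z":2,"wx":0,"wy":0,"wz":-43,"claw":100},{"x":-15,"y":22,"z":4,"wx":0,"wy":0,"wz":-52,"claw":100},{"x":-17,"y":25,"z":6,"wx":0,"wy":0,"wz":-61,"claw":100},{"x":-18.3,"y":27,"z":7.2,"wx":0,"wy":0,"wz":-70,"claw":100},{"x":-18.3,"y":27,"z":7.2,"wx":0,"wy":0,"wz":-77.3,"claw":100},{"x":-18.3,"y":27,"z":7.2,"wx":0,"wy":0,"wz":-77.3,"claw":100}], squeeze=60)

```text
clock: 16.68
position: [0.4361, -0.0161, 0.1195]
tool_rot: [3.141, -0.001, 1.308]
force: [-0.5, -0.7, -0.3]
grip_width: 0.0855
```

Run:
```python
from h import *
f=grab("wrist","w16"); st(); go(.437,-.0164,.12,75)
```

```text
16.73 [ 0.4364 -0.0158  0.1197] [ 1.7996e+02 -4.0000e-02  7.4860e+01] F [ 1.  -0.1 -0.1] g 0.0853 q [ 0.52  0.44 -0.77  2.13  0.46  0.74  0.75]
xyz cm [-0.04  0.08 -0.03] w deg [ 0.04 -0.04 -0.14]
```

View pics/w16.png

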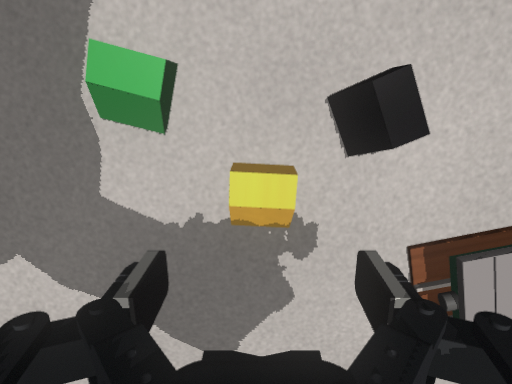

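The wrist view shows the chock's bright top face at about (230..297, 173..207), well between the fingers. I'll measure it.

Run:
```python
from h import *
f=load("wrist"); h=cv2.cvtColor(f["pixels"],cv2.COLOR_RGB2HSV)
m=cv2.inRange(h,(22,180,185),(35,255,255)); mm=np.zeros_like(m); mm[150:235,215:310]=m[150:235,215:310]
c,_=cv2.findContours(mm,0,1);c=max(c,key=cv2.contourArea);r=cv2.minAreaRect(c);print(r)
P=np.array([onz(f,*q,.036) for q in cv2.boxPoints(r)]);print(P.round(4),P.mean(0).round(4),[np.linalg.norm(P[i]-P[i-1]).round(4) for i in range(4)])
b=bot.observe();T=b["position"];Rt=R.from_euler('xyz',b["tool_rot"]).as_matrix()
print("rel tool cm",(Rt.T@(P.mean(0)-T)*100).round(2))
d=[P[i]-P[i-1] for i in range(4)]; print([np.degrees(np.arctan2(x[1],x[0])).round(1) for x in d])
ap=cv2.approxPolyDP(c,2,True)[:,0]; print(ap.tolist(),[(Rt.T@(onz(f,*q,.036)-T)*100).round(2).tolist() for q in ap])
```

```text
Traceback (most recent call last):
ValueError: max() iterable argument is empty
```

Run:
```python
from h import *
f=load("wrist"); h=cv2.cvtColor(f["pixels"],cv2.COLOR_RGB2HSV)
print(h[190,265],h[168,265],h[216,265])
hv=h[190,265].astype(int)
m=cv2.inRange(h,tuple(int(x) for x in (hv[0]-6,130,hv[2]-25)),(int(hv[0])+6,255,255)); mm=np.zeros_like(m); mm[150:235,215:310]=m[150:235,215:310]
c,_=cv2.findContours(mm,0,1);c=max(c,key=cv2.contourArea);r=cv2.minAreaRect(c);print(r)
P=np.array([onz(f,*q,.036) for q in cv2.boxPoints(r)]);print(P.mean(0).round(4),[np.linalg.norm(P[i]-P[i-1]).round(4) for i in range(4)])
b=bot.observe();T=b["position"];Rt=R.from_euler('xyz',b["tool_rot"]).as_matrix()
print("rel tool cm",(Rt.T@(P.mean(0)-T)*100).round(2))
print([np.degrees(np.arctan2(*(P[i]-P[i-1])[[1,0]])).round(1) for i in range(4)])
ap=cv2.approxPolyDP(c,2,True)[:,0]; print([(q.tolist(),(Rt.T@(onz(f,*[float(t) for t in q],.036)-T)*100)[:2].round(2).tolist()) for q in ap])
```

```text
[ 29 160 213] [ 20 153 125] [ 20 176 183]
((262.4289245605469, 190.4214630126953), (66.61678314208984, 34.656707763671875), 2.862405300140381)
[ 0.4388 -0.0156  0.036 ] [np.float64(0.0567), np.float64(0.0303), np.float64(0.0549), np.float64(0.0304)]
rel tool cm [0.08 0.22 8.37]
[np.float64(-108.0), np.float64(160.6), np.float64(72.1), np.float64(-15.9)]
[([230, 172], [-2.6, -1.38]), ([230, 206], [-2.67, 1.59]), ([294, 208], [2.77, 1.75]), ([296, 175], [2.84, -1.14])]
```

The top face measures 56 x 30 mm, as given. I'll turn 2.3° and descend.

jog_arm(increments=[{"x":0.1,"y":0.2,"z":4,"wx":0,"wy":0,"wz":2.3,"claw":100},{"x":0.1,"y":0.2,"z":8,"wx":0,"wy":0,"wz":2.3,"claw":100},{"x":0.1,"y":0.2,"z":11,"wx":0,"wy":0,"wz":2.3,"claw":100},{"x":0.1,"y":0.2,"z":13.5,"wx":0,"wy":0,"wz":2.3,"claw":100},{"x":0.1,"y":0.2,"z":14.5,"wx":0,"wy":0,"wz":2.3,"claw":100},{"x":0.1,"y":0.2,"z":14.5,"wx":0,"wy":0,"wz":2.3,"claw":100}], squeeze=40)

```text
clock: 17.48
position: [0.4386, -0.015, -0.0254]
tool_rot: [3.141, -0.0, 1.266]
force: [-0.6, -0.1, -0.1]
grip_width: 0.0855
```

Run:
```python
from h import *
f=grab("wrist","w17"); s=grab("side");st()
cv2.imwrite('pics/s17.png',cv2.resize(s['pixels'][190:270,240:360,::-1],None,fx=6,fy=6,interpolation=cv2.INTER_CUBIC))
```

```text
17.57 [ 0.4391 -0.0153 -0.0246] [ 1.7991e+02 -5.0000e-02  7.2530e+01] F [-0.1  0.1 -0.4] g 0.0856 q [ 0.27  0.69 -0.48  2.2   0.8   0.43  0.4 ]
```

View pics/w17.png

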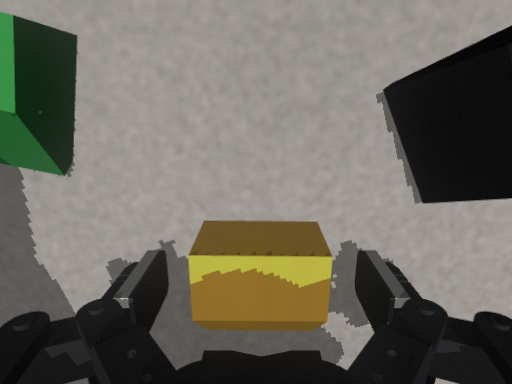

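View pics/s17.png

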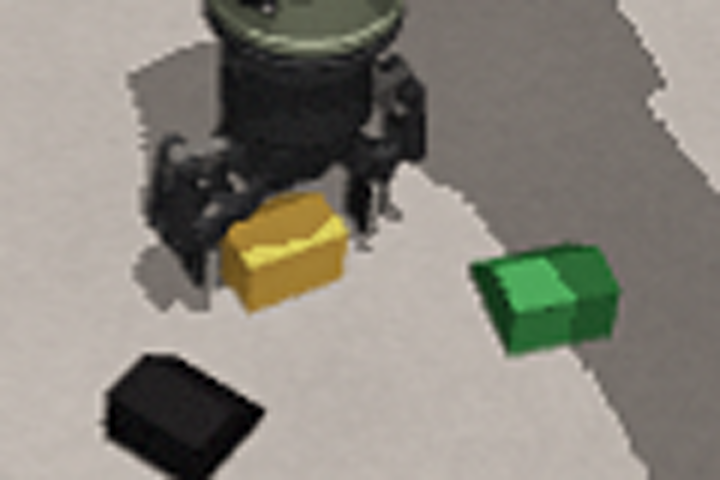

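The jaws are straight over the block and square to it. I'll go 6 mm lower and close.

jog_arm(increments=[{"x":0,"y":0,"z":0.6,"wx":0,"wy":0,"wz":0,"claw":100},{"x":0,"y":0,"z":0.6,"wx":0,"wy":0,"wz":0,"claw":80},{"x":0,"y":0,"z":0.6,"wx":0,"wy":0,"wz":0,"claw":50},{"x":0,"y":0,"z":0.6,"wx":0,"wy":0,"wz":0,"claw":50},{"x":0,"y":0,"z":0.6,"wx":0,"wy":0,"wz":0,"claw":50},{"x":0,"y":0,"z":0.6,"wx":0,"wy":0,"wz":0,"claw":50}], squeeze=40)

```text
clock: 18.32
position: [0.4392, -0.0153, -0.0303]
tool_rot: [3.14, -0.001, 1.266]
force: [-1.8, 0.2, 6.9]
grip_width: 0.0555
```

Run:
```python
from h import *
f=grab("wrist","w18"); st()
```

```text
18.38 [ 0.4392 -0.0153 -0.0303] [ 1.7989e+02 -4.0000e-02  7.2520e+01] F [-1.1 -0.4  6.7] g 0.0554 q [ 0.26  0.7  -0.47  2.2   0.81  0.41  0.39]
```

View pics/w18.png

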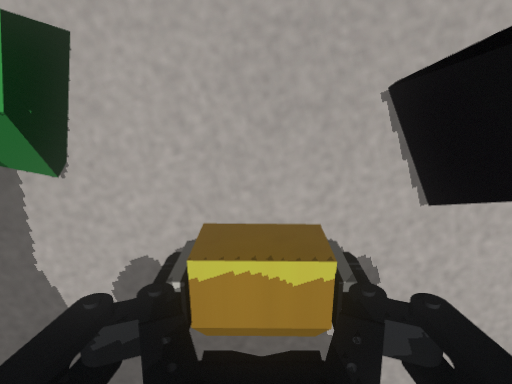

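Gripped at 55.4 mm. I'll measure the block's position in the tool and lift.

Run:
```python
from h import *
f=load("wrist");b=bot.observe();T=b["position"];Rt=R.from_euler('xyz',b["tool_rot"]).as_matrix()
for u,v in((190,260.5),(335,260.5),(190,329),(333,329)): print((Rt.T@(onz(f,u,v,.036)-T)*100).round(2))
p=f["pixels"]; print([(v,p[v,262].tolist()) for v in range(255,345,4)])
```

```text
[-2.67 -1.55 -6.63]
[ 2.78 -1.56 -6.63]
[-2.86  1.54 -6.63]
[ 2.91  1.54 -6.62]
[(255, [105, 81, 31]), (259, [105, 81, 31]), (263, [184, 178, 63]), (267, [185, 180, 65]), (271, [184, 179, 63]), (275, [172, 162, 57]), (279, [143, 110, 40]), (283, [143, 109, 39]), (287, [142, 109, 39]), (291, [143, 109, 39]), (295, [143, 109, 40]), (299, [142, 108, 39]), (303, [143, 109, 39]), (307, [142, 108, 39]), (311, [142, 108, 39]), (315, [142, 108, 39]), (319, [141, 107, 38]), (323, [141, 107, 38]), (327, [138, 105, 38]), (331, [109, 83, 30]), (335, [106, 82, 37]), (339, [93, 88, 84]), (343, [92, 88, 84])]
```

jog_arm(increments=[{"x":0,"y":0,"z":-2,"wx":0,"wy":0,"wz":0,"claw":50},{"x":0,"y":0,"z":-5,"wx":0,"wy":0,"wz":0,"claw":50},{"x":0,"y":0,"z":-9,"wx":0,"wy":0,"wz":0,"claw":50},{"x":0,"y":0,"z":-13,"wx":0,"wy":0,"wz":0,"claw":50},{"x":0,"y":0,"z":-17,"wx":0,"wy":0,"wz":0,"claw":50},{"x":0,"y":0,"z":-17,"wx":0,"wy":0,"wz":0,"claw":50}], squeeze=40)

```text
clock: 19.12
position: [0.4401, -0.0156, 0.142]
tool_rot: [3.136, -0.001, 1.265]
force: [0.4, -0.6, -2.1]
grip_width: 0.0554
```

Run:
```python
from h import *
f=grab("wrist","w19"); st()
```

```text
19.18 [ 0.4393 -0.0158  0.1405] [ 1.7977e+02 -3.0000e-02  7.2460e+01] F [-0.1 -0.1 -2.1] g 0.0557 q [ 0.54  0.41 -0.8   2.1   0.42  0.79  0.75]
```

View pics/w19.png

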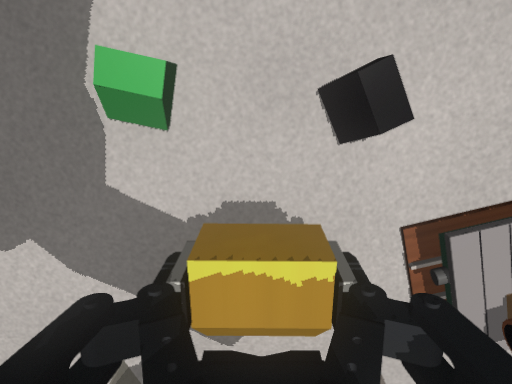

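The chock origin coincides with the TCP. I'll go above the deck point 75 mm out from the pipe axis.

Run:
```python
from h import *
go(.5551,.2508,.14,87.85)
```

```text
xyz cm [28.92  3.01  0.08] w deg [  0.23  -0.   -15.39]
```

jog_arm(increments=[{"x":4,"y":0.4,"z":0,"wx":0.2,"wy":0,"wz":-2,"claw":50},{"x":8,"y":0.8,"z":0,"wx":0.2,"wy":0,"wz":-4,"claw":50},{"x":13,"y":1.3,"z":0,"wx":0.2,"wy":0,"wz":-6,"claw":50},{"x":18,"y":1.8,"z":0,"wx":0.2,"wy":0,"wz":-9,"claw":50},{"x":23,"y":2.3,"z":0,"wx":0.2,"wy":0,"wz":-12,"claw":50},{"x":27,"y":2.8,"z":0,"wx":0.2,"wy":0,"wz":-15,"claw":50},{"x":28.9,"y":3,"z":0,"wx":0.2,"wy":0,"wz":-15.4,"claw":50},{"x":28.9,"y":3,"z":0,"wx":0.2,"wy":0,"wz":-15.4,"claw":50},{"x":28.9,"y":3,"z":0,"wx":0.2,"wy":0,"wz":-15.4,"claw":50}], squeeze=40)

```text
clock: 20.3
position: [0.5544, 0.2499, 0.1397]
tool_rot: [-3.141, 0.001, 1.533]
force: [-0.2, 0.0, -1.1]
grip_width: 0.0557
```

Run:
```python
from h import *
f=grab("wrist","w20"); s=grab("side");st(); go(.5551,.2508,.045,87.85)
cv2.imwrite('pics/s20.png',cv2.resize(s['pixels'][170:290,125:255,::-1],None,fx=5,fy=5,interpolation=cv2.INTER_CUBIC))
```

```text
20.4 [0.5547 0.2497 0.1404] [1.7999e+02 5.0000e-02 8.7820e+01] F [ 0.2  0.3 -1.2] g 0.0555 q [ 0.    0.68 -0.8   1.67  0.55  1.03  0.56]
xyz cm [0.12 0.03 9.54] w deg [ 0.01  0.05 -0.03]
```

View pics/w20.png

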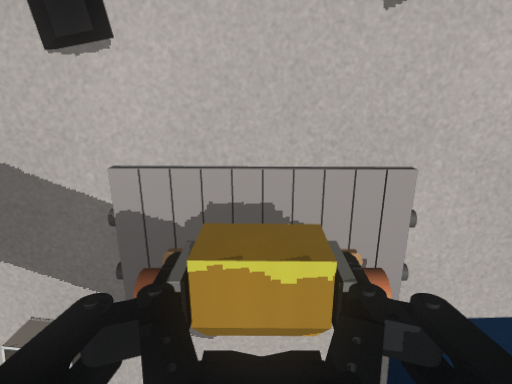

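View pics/s20.png

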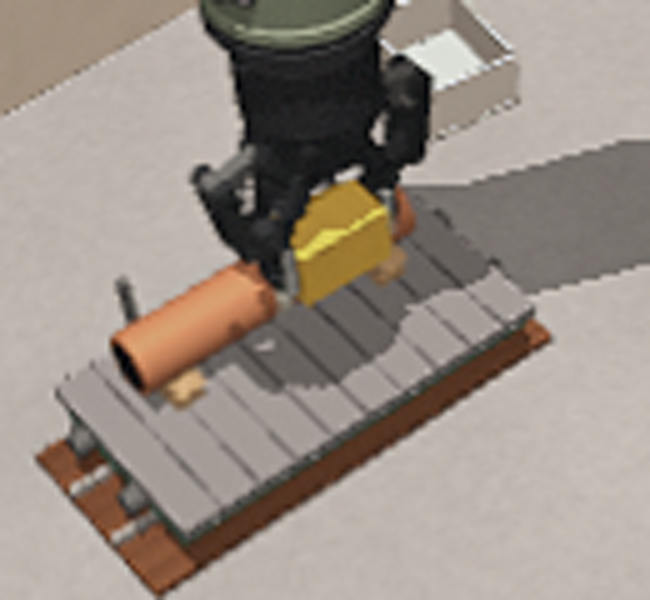

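The deck's near edge, (109,167)–(416,168), is level in the image, so the chock is square to the wagon. I'll check position, then lower.

Run:
```python
from h import *
f=load("wrist");b=bot.observe();T=b["position"];Rt=R.from_euler('xyz',b["tool_rot"]).as_matrix()
A=onz(f,109.5,167,.06);B=onz(f,416,168,.06);print(A,B,np.linalg.norm(A-B));d=B-A;print("yaw",-np.degrees(np.arctan2(d[0],d[1])))
print("rel cm",(Rt.T@(A-T)*100).round(2),(Rt.T@(B-T)*100).round(2), "chock rear should be x -1.5")
```

```text
[0.53126947 0.12844419 0.06      ] [0.54099991 0.37489789 0.06      ] 0.24664571866126886
yaw -2.2609666583001786
rel cm [-12.2   -1.88   8.05] [12.46 -1.85  8.02] chock rear should be x -1.5
```

jog_arm(increments=[{"x":0.1,"y":0,"z":2,"wx":0,"wy":0,"wz":0,"claw":50},{"x":0.1,"y":0,"z":5,"wx":0,"wy":0,"wz":0,"claw":50},{"x":0.1,"y":0,"z":8,"wx":0,"wy":0,"wz":0,"claw":50},{"x":0.1,"y":0,"z":9.5,"wx":0,"wy":0,"wz":0,"claw":50},{"x":0.1,"y":0,"z":10,"wx":0,"wy":0,"wz":0,"claw":50},{"x":0.1,"y":0,"z":10,"wx":0,"wy":0,"wz":0,"claw":50}], squeeze=40)

```text
clock: 21.15
position: [0.555, 0.2507, 0.0407]
tool_rot: [3.141, 0.001, 1.533]
force: [0.2, 0.1, -1.3]
grip_width: 0.0555
```

Run:
```python
from h import *
f=grab("wrist","w21"); s=grab("side");st()
cv2.imwrite('pics/s21.png',cv2.resize(s['pixels'][170:290,125:255,::-1],None,fx=5,fy=5,interpolation=cv2.INTER_CUBIC))
```

```text
21.25 [0.5552 0.2508 0.0412] [1.7993e+02 2.0000e-02 8.7810e+01] F [-0.4  0.3 -0.6] g 0.0555 q [-0.05  0.8  -0.72  1.73  0.67  0.87  0.47]
```

View pics/w21.png

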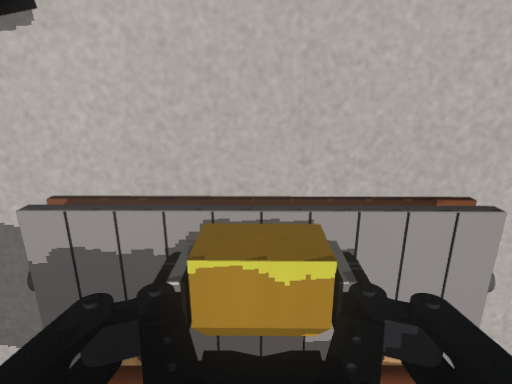

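View pics/s21.png

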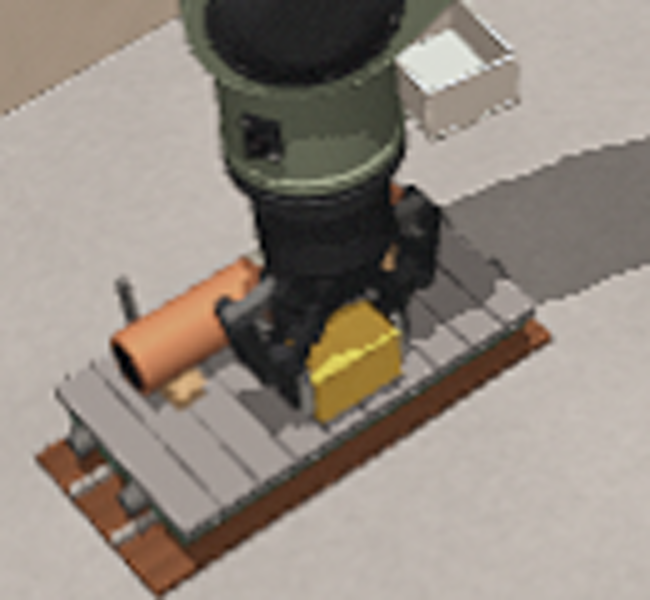

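jog_arm(increments=[{"x":0,"y":0,"z":0.4,"wx":0,"wy":0,"wz":0,"claw":50},{"x":0,"y":0,"z":0.8,"wx":0,"wy":0,"wz":0,"claw":50},{"x":0,"y":0,"z":1,"wx":0,"wy":0,"wz":0,"claw":50},{"x":0,"y":0,"z":1,"wx":0,"wy":0,"wz":0,"claw":50}], squeeze=40)

```text
clock: 21.75
position: [0.5552, 0.2508, 0.031]
tool_rot: [3.141, 0.001, 1.533]
force: [-0.3, 0.4, -0.6]
grip_width: 0.0555
```

jog_arm(increments=[{"x":0,"y":0,"z":0.1,"wx":0,"wy":0,"wz":0,"claw":50},{"x":0,"y":0,"z":0.1,"wx":0,"wy":0,"wz":0,"claw":50}], squeeze=40)

```text
clock: 22.0
position: [0.5551, 0.2508, 0.03]
tool_rot: [3.141, 0.001, 1.533]
force: [0.9, 0.2, -0.8]
grip_width: 0.0556
```

jog_arm(increments=[{"x":0,"y":0,"z":0.1,"wx":0,"wy":0,"wz":0,"claw":50},{"x":0,"y":0,"z":0.1,"wx":0,"wy":0,"wz":0,"claw":50}], squeeze=40)

```text
clock: 22.25
position: [0.5552, 0.2508, 0.0298]
tool_rot: [3.14, 0.001, 1.533]
force: [-5.9, -4.0, 14.1]
grip_width: 0.0556
```

jog_arm(increments=[{"x":0,"y":0,"z":0.1,"wx":0,"wy":0,"wz":0,"claw":50},{"x":0,"y":0,"z":0.1,"wx":0,"wy":0,"wz":0,"claw":50}], squeeze=40)

```text
clock: 22.5
position: [0.5552, 0.2508, 0.0298]
tool_rot: [3.14, 0.001, 1.533]
force: [-5.1, -3.8, 17.0]
grip_width: 0.0556
```

Contact came at the expected height. I'll relax the downward press and slide 22 mm in.

jog_arm(increments=[{"x":0,"y":0,"z":0,"wx":0,"wy":0,"wz":0,"claw":50},{"x":0,"y":0,"z":0,"wx":0,"wy":0,"wz":0,"claw":50}], squeeze=40)

```text
clock: 22.75
position: [0.5553, 0.2508, 0.0299]
tool_rot: [3.139, 0.001, 1.532]
force: [-1.7, -0.9, 3.8]
grip_width: 0.0554
```

jog_arm(increments=[{"x":0,"y":0.5,"z":0,"wx":0,"wy":0,"wz":0,"claw":50},{"x":0,"y":1,"z":0,"wx":0,"wy":0,"wz":0,"claw":50},{"x":0,"y":1.5,"z":0,"wx":0,"wy":0,"wz":0,"claw":50},{"x":0,"y":2,"z":0,"wx":0,"wy":0,"wz":0,"claw":50},{"x":0,"y":2.2,"z":0,"wx":0,"wy":0,"wz":0,"claw":50},{"x":0,"y":2.2,"z":0,"wx":0,"wy":0,"wz":0,"claw":50}], squeeze=40)

```text
clock: 23.5
position: [0.5776, 0.25, 0.0299]
tool_rot: [3.139, 0.001, 1.532]
force: [0.9, 0.4, 0.6]
grip_width: 0.0556
```

```bash
cat >> h.py <<'E'
def meanF(n=8):
    F=[];P=[]
    for _ in range(n):
        f=bot.grab_frame("side"); s=bot.observe(); F.append(s["force"]);P.append(s["position"])
    print("F",np.mean(F,0).round(2),"sd",np.std(F,0).round(2),"P",np.mean(P,0).round(4),"clk",round(s["clock"],2)); return f
E
python3 - <<'E'
from h import *
meanF(4); f=grab("wrist","w22"); s=grab("side");st()
cv2.imwrite('pics/s22.png',cv2.resize(s['pixels'][170:290,125:255,::-1],None,fx=5,fy=5,interpolation=cv2.INTER_CUBIC))
M=np.array([.630,.248,0]);T=bot.observe()["position"];xw=np.array([.9993,-.0375,0]);print("to axis",(M-T)[:2]@xw[:2])
E
```

```text
F [0.96 0.4  0.14] sd [0.33 0.32 0.19] P [0.5774 0.2499 0.0299] clk 23.7
23.8 [0.5773 0.2499 0.0299] [1.7987e+02 7.0000e-02 8.7800e+01] F [ 0.1 -0.2 -0.2] g 0.0555 q [-0.05  0.84 -0.7   1.68  0.68  0.88  0.49]
to axis 0.052732252471133355
```

View pics/s22.png

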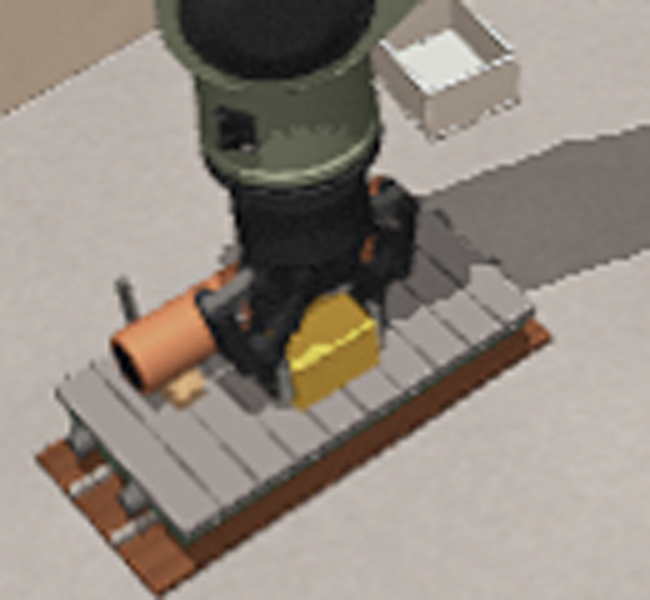

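View pics/w22.png

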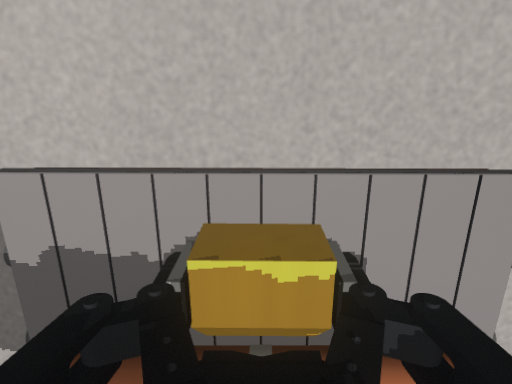

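jog_arm(increments=[{"x":0,"y":0.2,"z":0,"wx":0,"wy":0,"wz":0,"claw":50},{"x":0,"y":0.4,"z":0,"wx":0,"wy":0,"wz":0,"claw":50},{"x":0,"y":0.4,"z":0,"wx":0,"wy":0,"wz":0,"claw":50}], squeeze=40)

```text
clock: 24.18
position: [0.5816, 0.2498, 0.0299]
tool_rot: [3.139, 0.001, 1.532]
force: [0.8, -0.3, 0.1]
grip_width: 0.0552
```

Run:
```python
from h import *
meanF(8); f=grab("wrist","w23")
```

```text
F [ 1.01  0.28 -0.35] sd [0.34 0.31 0.26] P [0.5814 0.2497 0.0299] clk 24.57
```

View pics/w23.png

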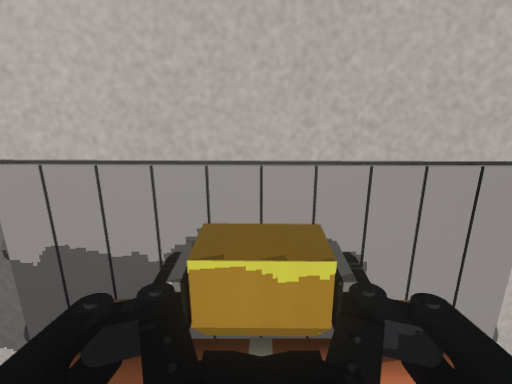

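No contact force yet; the offset is 48.6 mm. I'll go in 1 mm steps with force averages.

jog_arm(increments=[{"x":0,"y":0.1,"z":0,"wx":0,"wy":0,"wz":0,"claw":50},{"x":0,"y":0.1,"z":0,"wx":0,"wy":0,"wz":0,"claw":50}], squeeze=40)

```text
clock: 24.88
position: [0.5823, 0.2497, 0.0299]
tool_rot: [3.139, 0.001, 1.533]
force: [-0.9, -0.6, 1.2]
grip_width: 0.0556
```

```bash
python3 -c "
from h import *
meanF(8); grab('wrist','w24')"
```

```text
F [-1.17  0.23  0.41] sd [0.25 0.46 0.61] P [0.5823 0.2497 0.0299] clk 25.27
```

jog_arm(increments=[{"x":0,"y":0.1,"z":0,"wx":0,"wy":0,"wz":0,"claw":50},{"x":0,"y":0.1,"z":0,"wx":0,"wy":0,"wz":0,"claw":50}], squeeze=40)

```text
clock: 25.58
position: [0.5834, 0.2496, 0.0299]
tool_rot: [3.139, 0.001, 1.532]
force: [-0.5, 0.7, 1.1]
grip_width: 0.0555
```

```bash
python3 -c "
from h import *
meanF(8); grab('wrist','w25')"
```

```text
F [ 0.51  0.33 -0.1 ] sd [0.34 0.54 0.29] P [0.5834 0.2496 0.0299] clk 25.98
```

Run:
```python
from h import *
for n in("w22","w23","w24","w25"):
    p=cv2.imread("pics/%s.png"%n).astype(float)
    g=p[140:200,245:275].mean(2); 
    de=140+np.argmin(cv2.GaussianBlur(g,(1,5),0).mean(1))
    # subpixel of deck edge dark line
    m=g.mean(1); i=np.argmin(m); w=m.max()-m[max(0,i-3):i+4]; de=140+np.sum(np.arange(max(0,i-3),i+4)*w)/w.sum()
    # copper boundary at cols 285-315: R-G
    for c0,c1 in((208,232),(292,318),(112,130),(395,410)):
        q=p[325:384,c0:c1]; d=(q[:,:,2]-q[:,:,1]).mean(1); i=np.where(d>30)[0]
        print(n,round(de,2),(c0,c1),(325+i[0] if len(i) else None), end=' | ')
    print()
a=cv2.imread("pics/w25.png")[290:384,90:430]; cv2.imwrite("pics/w25z.png",cv2.resize(np.clip(a*1.7,0,255).astype(np.uint8),None,fx=2.3,fy=2.3,interpolation=cv2.INTER_CUBIC))
```

```text
w22 169.9 (208, 232) 325 | w22 169.9 (292, 318) 325 | w22 169.9 (112, 130) 373 | w22 169.9 (395, 410) 368 | 
w23 162.6 (208, 232) 325 | w23 162.6 (292, 318) 325 | w23 162.6 (112, 130) 371 | w23 162.6 (395, 410) 366 | 
w24 160.93 (208, 232) 325 | w24 160.93 (292, 318) 325 | w24 160.93 (112, 130) 371 | w24 160.93 (395, 410) 368 | 
w25 158.75 (208, 232) 325 | w25 158.75 (292, 318) 325 | w25 158.75 (112, 130) 370 | w25 158.75 (395, 410) 367 |
```

View pics/w25z.png

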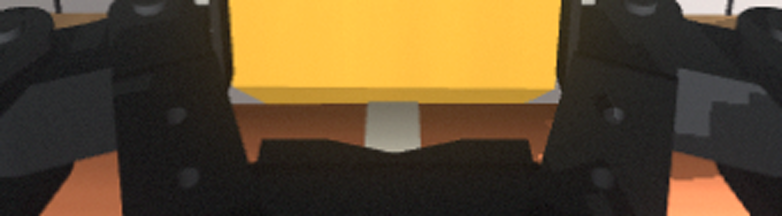

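The offset is now 46.6 mm against 47 nominal, and the band is centred behind the chock. The force is ambiguous at the 1 N level, so I'll release, rise and look.

jog_arm(increments=[{"x":0,"y":0,"z":0,"wx":0,"wy":0,"wz":0,"claw":68},{"x":0,"y":0,"z":0,"wx":0,"wy":0,"wz":0,"claw":75},{"x":0,"y":0,"z":0,"wx":0,"wy":0,"wz":0,"claw":82},{"x":0,"y":0,"z":0,"wx":0,"wy":0,"wz":0,"claw":82},{"x":0,"y":0,"z":-1,"wx":0,"wy":0,"wz":0,"claw":82},{"x":0,"y":0,"z":-4,"wx":0,"wy":0,"wz":0,"claw":82},{"x":0,"y":0,"z":-9,"wx":0,"wy":0,"wz":0,"claw":82},{"x":0,"y":0,"z":-14,"wx":0,"wy":0,"wz":0,"claw":82},{"x":0,"y":-4,"z":-14,"wx":0,"wy":0,"wz":0,"claw":82},{"x":0,"y":-4,"z":-14,"wx":0,"wy":0,"wz":0,"claw":82}], squeeze=40)

```text
clock: 27.28
position: [0.5413, 0.2518, 0.1714]
tool_rot: [3.138, 0.001, 1.535]
force: [0.7, 0.8, 0.3]
grip_width: 0.0698
```

Run:
```python
from h import *
f=grab("wrist","w26"); s=grab("side");st()
cv2.imwrite('pics/s26.png',cv2.resize(s['pixels'][170:290,125:255,::-1],None,fx=5,fy=5,interpolation=cv2.INTER_CUBIC))
```

```text
27.38 [0.5433 0.2512 0.1705] [1.7981e+02 8.0000e-02 8.7810e+01] F [ 0.2  0.2 -0.1] g 0.0698 q [ 0.01  0.63 -0.82  1.68  0.52  1.07  0.56]
```

View pics/w26.png

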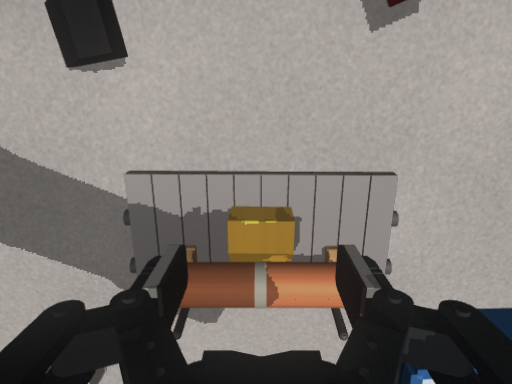

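View pics/s26.png

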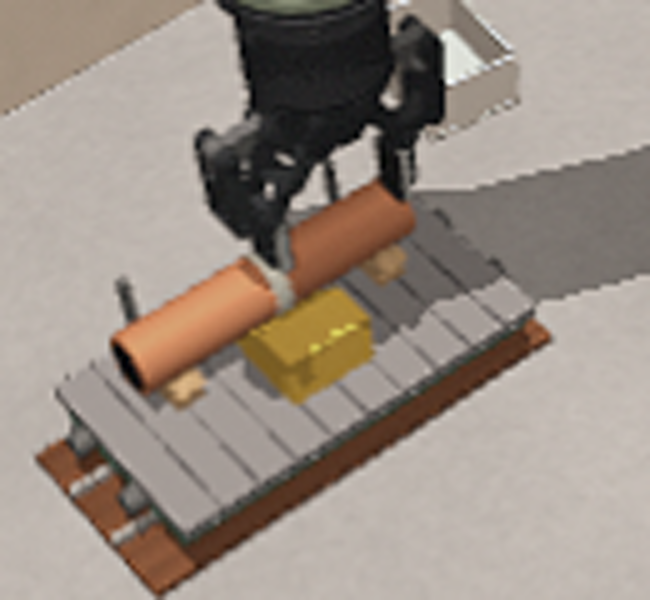

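Run:
```python
from h import *
p=cv2.imread("pics/w26.png"); a=p[160:315,170:350]; cv2.imwrite("pics/w26z.png",cv2.resize(np.clip(a*1.3,0,255).astype(np.uint8),None,fx=4.4,fy=3.8,interpolation=cv2.INTER_CUBIC))
print([(r,p[r,246].tolist()) for r in list(range(169,178))+list(range(202,212))+list(range(216,226))+list(range(254,266))])
```

```text
[(169, [161, 165, 171]), (170, [145, 150, 156]), (171, [97, 102, 110]), (172, [56, 59, 65]), (173, [64, 66, 69]), (174, [102, 103, 107]), (175, [133, 135, 140]), (176, [139, 141, 147]), (177, [138, 141, 146]), (202, [136, 139, 145]), (203, [135, 138, 144]), (204, [134, 137, 143]), (205, [123, 130, 138]), (206, [83, 105, 120]), (207, [39, 84, 108]), (208, [40, 84, 109]), (209, [41, 85, 110]), (210, [41, 85, 109]), (211, [40, 85, 109]), (216, [40, 85, 110]), (217, [39, 84, 109]), (218, [37, 84, 109]), (219, [38, 84, 109]), (220, [46, 114, 132]), (221, [63, 168, 176]), (222, [72, 194, 197]), (223, [69, 187, 192]), (224, [58, 153, 172]), (225, [48, 118, 154]), (254, [35, 88, 116]), (255, [35, 88, 115]), (256, [34, 88, 115]), (257, [34, 88, 116]), (258, [36, 89, 117]), (259, [35, 89, 116]), (260, [33, 87, 115]), (261, [31, 76, 103]), (262, [28, 53, 77]), (263, [27, 41, 63]), (264, [30, 45, 70]), (265, [31, 46, 74])]
```

View pics/w26z.png

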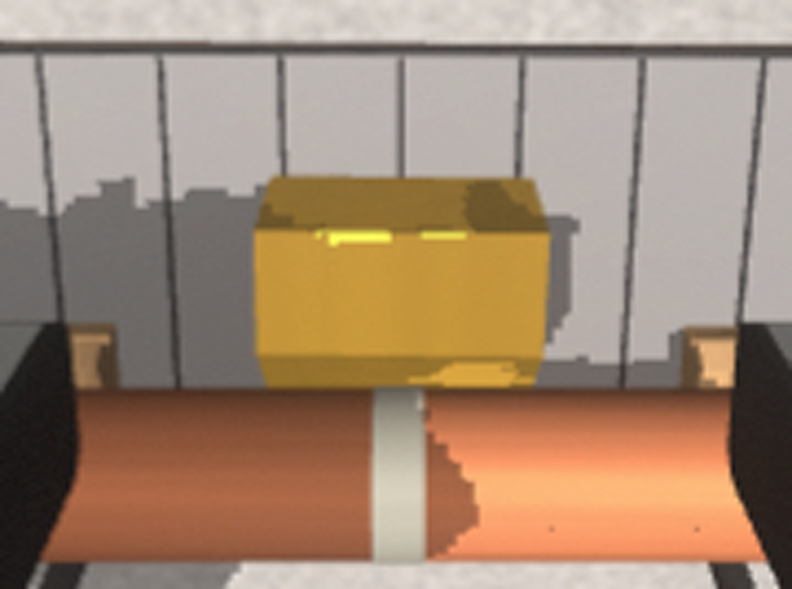

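Run:
```python
from h import *
f=load("wrist"); xw=np.array([.9993,-.0375]);M=np.array([.630,.248])
def X(v,z,u=246): return round(float((onz(f,u,v,z)[:2]-M)@xw*1000),1)
print("deck edge (-94)",X(174,.06)," rear bottom(-62)",X(205.9,.06)," rear top(-62)",X(220.2,.096))
c=np.array([f["origin"]])[0]
# pipe -x silhouette: ray tangent to cylinder r=.02 at z=.092: solve axis x
o,w=ray(f,246,261.5); w2=np.array([w[:2]@xw,w[2]]);o2=np.array([(o[:2]-M)@xw,o[2]]); w2/=np.linalg.norm(w2)
# point at distance .02 to the +x side of ray at z=.092
n=np.array([-w2[1],w2[0]]); n=n if n[0]>0 else -n
t=(.092-o2[1]-.02*n[1])/w2[1]; print("pipe axis x from -x edge",(o2+t*w2+.02*n)[0]*1000)
o,w=ray(f,246,307.3); w2=np.array([w[:2]@xw,w[2]]);o2=np.array([(o[:2]-M)@xw,o[2]]); w2/=np.linalg.norm(w2)
n=np.array([-w2[1],w2[0]]); n=n if n[0]<0 else -n
t=(.092-o2[1]-.02*n[1])/w2[1]; print("from +x edge",(o2+t*w2+.02*n)[0]*1000)
```

```text
deck edge (-94) -93.4  rear bottom(-62) -62.5  rear top(-62) -62.8
pipe axis x from -x edge 1.1570864347670609
from +x edge 0.8187426920530441
```

The chock is square and centred. The measurements suggest it's still about 1–1.5 mm short of touching: rear to axis is 63.6 mm against 62. I'll regrip and nudge it in with force averages.

```bash
python3 -c "
from h import *
st(); go(.5834,.2496,.0302,87.8)"
```

```text
27.38 [0.5433 0.2512 0.1705] [1.7981e+02 8.0000e-02 8.7810e+01] F [ 0.2  0.2 -0.1] g 0.0698 q [ 0.01  0.63 -0.82  1.68  0.52  1.07  0.56]
xyz cm [1.000e-02 3.970e+00 1.404e+01] w deg [0.19 0.08 0.01]
```

jog_arm(increments=[{"x":0,"y":4,"z":0,"wx":0.2,"wy":0.1,"wz":0,"claw":82},{"x":0,"y":4,"z":3,"wx":0.2,"wy":0.1,"wz":0,"claw":82},{"x":0,"y":4,"z":7,"wx":0.2,"wy":0.1,"wz":0,"claw":82},{"x":0,"y":4,"z":11,"wx":0.2,"wy":0.1,"wz":0,"claw":82},{"x":0,"y":4,"z":13,"wx":0.2,"wy":0.1,"wz":0,"claw":82},{"x":0,"y":4,"z":13.6,"wx":0.2,"wy":0.1,"wz":0,"claw":82},{"x":0,"y":4,"z":13.6,"wx":0.2,"wy":0.1,"wz":0,"claw":82}], squeeze=30)

```text
clock: 28.25
position: [0.5843, 0.2498, 0.0354]
tool_rot: [3.141, -0.001, 1.532]
force: [-0.2, -0.2, -0.1]
grip_width: 0.07
```

```bash
python3 -c "
from h import *
st(); go(.5834,.2496,.0302,87.8)"
```

```text
28.25 [0.5843 0.2498 0.0354] [ 1.7997e+02 -5.0000e-02  8.7800e+01] F [-0.2 -0.2 -0.1] g 0.07 q [-0.04  0.84 -0.71  1.66  0.67  0.9   0.51]
xyz cm [-0.02 -0.09  0.52] w deg [ 0.03 -0.05 -0.  ]
```

Closing lightly here, about 5 mm higher on the block than before.

jog_arm(increments=[{"x":0,"y":-0.1,"z":0.1,"wx":0,"wy":0,"wz":0,"claw":82},{"x":0,"y":-0.1,"z":0.1,"wx":0,"wy":0,"wz":0,"claw":68},{"x":0,"y":-0.1,"z":0.1,"wx":0,"wy":0,"wz":0,"claw":55},{"x":0,"y":-0.1,"z":0.1,"wx":0,"wy":0,"wz":0,"claw":55},{"x":0,"y":-0.1,"z":0.1,"wx":0,"wy":0,"wz":0,"claw":55}], squeeze=30)

```text
clock: 28.88
position: [0.5837, 0.2499, 0.0353]
tool_rot: [3.14, -0.001, 1.532]
force: [-2.0, -2.7, 7.1]
grip_width: 0.0554
```

```bash
python3 -c "
from h import *
meanF(8); st()"
```

```text
F [-1.81 -1.11  7.68] sd [0.52 0.38 0.34] P [0.5836 0.2499 0.0353] clk 29.27
29.27 [0.5836 0.2499 0.0353] [ 1.7991e+02 -6.0000e-02  8.7780e+01] F [-2.4 -1.2  8. ] g 0.0558 q [-0.05  0.84 -0.71  1.66  0.67  0.9   0.51]
```

jog_arm(increments=[{"x":0,"y":0,"z":0,"wx":0,"wy":0,"wz":0,"claw":55},{"x":0,"y":0,"z":0,"wx":0,"wy":0,"wz":0,"claw":55}], squeeze=30)

```text
clock: 29.52
position: [0.5837, 0.2499, 0.0355]
tool_rot: [3.14, -0.001, 1.532]
force: [1.4, 0.5, -0.6]
grip_width: 0.0558
```

```bash
python3 -c "
from h import *
meanF(8)"
```

```text
F [-0.52 -0.14  1.16] sd [0.35 0.64 0.84] P [0.5837 0.2499 0.0354] clk 29.93
```

jog_arm(increments=[{"x":0,"y":0,"z":-0.01,"wx":0,"wy":0,"wz":0,"claw":55},{"x":0,"y":0.05,"z":-0.01,"wx":0,"wy":0,"wz":0,"claw":55},{"x":0,"y":0.05,"z":-0.01,"wx":0,"wy":0,"wz":0,"claw":55}], squeeze=30)

```text
clock: 30.3
position: [0.5842, 0.2499, 0.0354]
tool_rot: [3.14, -0.001, 1.532]
force: [-0.2, -0.3, -1.3]
grip_width: 0.0558
```

```bash
python3 -c "
from h import *
meanF(8)"
```

```text
F [-0.13 -0.36 -1.42] sd [0.61 0.62 0.31] P [0.5841 0.2498 0.0355] clk 30.7
```

jog_arm(increments=[{"x":0,"y":0.05,"z":0,"wx":0,"wy":0,"wz":0,"claw":55},{"x":0,"y":0.05,"z":0,"wx":0,"wy":0,"wz":0,"claw":55}], squeeze=30)

```text
clock: 30.95
position: [0.5846, 0.2499, 0.0354]
tool_rot: [3.14, -0.001, 1.532]
force: [0.2, 1.3, -1.3]
grip_width: 0.0555
```

```bash
python3 -c "
from h import *
meanF(8); grab('wrist','w28')"
```

```text
F [-0.24 -0.24 -1.52] sd [0.72 0.75 0.32] P [0.5846 0.2498 0.0355] clk 31.35
```

The chock's weight is now carried and there's no side force, so no contact yet. I'll continue in 0.5 mm steps.

jog_arm(increments=[{"x":0,"y":0.05,"z":0,"wx":0,"wy":0,"wz":0,"claw":55},{"x":0,"y":0.05,"z":0,"wx":0,"wy":0,"wz":0,"claw":55}], squeeze=30)

```text
clock: 31.65
position: [0.5849, 0.2498, 0.0354]
tool_rot: [3.14, -0.001, 1.532]
force: [-2.6, 0.1, 0.3]
grip_width: 0.0557
```

```bash
python3 -c "
from h import *
meanF(8)"
```

```text
F [-3.64  0.38 -0.73] sd [0.57 0.44 0.43] P [0.585  0.2498 0.0354] clk 32.05
```

jog_arm(increments=[{"x":0,"y":0.05,"z":0,"wx":0,"wy":0,"wz":0,"claw":55},{"x":0,"y":0.05,"z":0,"wx":0,"wy":0,"wz":0,"claw":55}], squeeze=30)

```text
clock: 32.3
position: [0.5856, 0.2499, 0.0354]
tool_rot: [3.14, -0.001, 1.532]
force: [-3.7, 0.3, -1.5]
grip_width: 0.0554
```

```bash
python3 -c "
from h import *
meanF(8); grab('wrist','w29')"
```

```text
F [-2.54  0.72 -2.08] sd [0.83 0.59 0.7 ] P [0.5856 0.2498 0.0354] clk 32.7
```

Contact is clear: Fx dropped by 3.4 N at x = 0.585, and the last 0.6 mm pushed the pipe. I'll back off 0.6 mm so the pipe sits back, then set down.

jog_arm(increments=[{"x":0,"y":-0.06,"z":0,"wx":0,"wy":0,"wz":0,"claw":55},{"x":0,"y":-0.06,"z":0.01,"wx":0,"wy":0,"wz":0,"claw":55},{"x":0,"y":-0.06,"z":0.02,"wx":0,"wy":0,"wz":0,"claw":55}], squeeze=30)

```text
clock: 33.12
position: [0.5852, 0.2498, 0.0354]
tool_rot: [3.14, -0.001, 1.532]
force: [-1.5, -0.4, 1.1]
grip_width: 0.0554
```

```bash
python3 -c "
from h import *
meanF(8)"
```

```text
F [-0.59 -1.41  2.07] sd [0.55 0.51 0.94] P [0.5852 0.2498 0.0354] clk 33.52
```

The side force is down to about -0.6 N, so it's resting lightly. Releasing and retreating.

jog_arm(increments=[{"x":0,"y":0,"z":0,"wx":0,"wy":0,"wz":0,"claw":67},{"x":0,"y":0,"z":0,"wx":0,"wy":0,"wz":0,"claw":72},{"x":0,"y":0,"z":0,"wx":0,"wy":0,"wz":0,"claw":82},{"x":0,"y":0,"z":0,"wx":0,"wy":0,"wz":0,"claw":82},{"x":0,"y":0,"z":-1,"wx":0,"wy":0,"wz":0,"claw":82},{"x":0,"y":0,"z":-4,"wx":0,"wy":0,"wz":0,"claw":82},{"x":0,"y":0,"z":-9,"wx":0,"wy":0,"wz":0,"claw":82},{"x":0,"y":-2,"z":-13.5,"wx":0,"wy":0,"wz":0,"claw":100},{"x":0,"y":-4,"z":-13.5,"wx":0,"wy":0,"wz":0,"claw":100},{"x":0,"y":-4,"z":-13.5,"wx":0,"wy":0,"wz":0,"claw":100}], squeeze=30)

```text
clock: 34.78
position: [0.5444, 0.2514, 0.1716]
tool_rot: [3.138, -0.001, 1.533]
force: [0.3, 0.0, -0.6]
grip_width: 0.0857
```

Run:
```python
from h import *
f=grab("wrist","w30");f=grab("wrist","w30"); s=grab("side");st()
cv2.imwrite('pics/s30.png',cv2.resize(s['pixels'][170:290,125:255,::-1],None,fx=5,fy=5,interpolation=cv2.INTER_CUBIC))
p=f["pixels"].astype(int)
print([(r,p[r,248].tolist()) for r in list(range(168,180))+list(range(200,225))+list(range(254,266))])
```

```text
34.92 [0.5455 0.251  0.1703] [ 1.7989e+02 -5.0000e-02  8.7750e+01] F [ 0.7 -0.1 -0.6] g 0.0856 q [ 0.02  0.63 -0.82  1.67  0.52  1.07  0.57]
[(168, [89, 81, 76]), (169, [67, 64, 64]), (170, [99, 95, 94]), (171, [134, 129, 127]), (172, [145, 139, 137]), (173, [144, 138, 136]), (174, [145, 139, 136]), (175, [144, 139, 136]), (176, [144, 138, 136]), (177, [144, 139, 136]), (178, [144, 138, 135]), (179, [144, 138, 135]), (200, [142, 137, 134]), (201, [142, 136, 133]), (202, [142, 136, 133]), (203, [138, 129, 121]), (204, [121, 106, 82]), (205, [107, 83, 40]), (206, [107, 83, 38]), (207, [108, 83, 39]), (208, [107, 83, 39]), (209, [107, 83, 38]), (210, [107, 82, 37]), (211, [108, 84, 38]), (212, [108, 83, 37]), (213, [108, 84, 38]), (214, [107, 84, 38]), (215, [107, 83, 37]), (216, [97, 75, 35]), (217, [83, 64, 30]), (218, [136, 127, 50]), (219, [183, 179, 67]), (220, [194, 192, 71]), (221, [194, 191, 71]), (222, [195, 192, 71]), (223, [195, 192, 71]), (224, [195, 192, 71]), (254, [113, 86, 33]), (255, [115, 88, 34]), (256, [116, 89, 35]), (257, [116, 88, 35]), (258, [99, 73, 32]), (259, [69, 46, 29]), (260, [65, 43, 28]), (261, [71, 45, 30]), (262, [74, 47, 30]), (263, [78, 49, 33]), (264, [83, 51, 35]), (265, [88, 54, 36])]
```

View pics/w30.png

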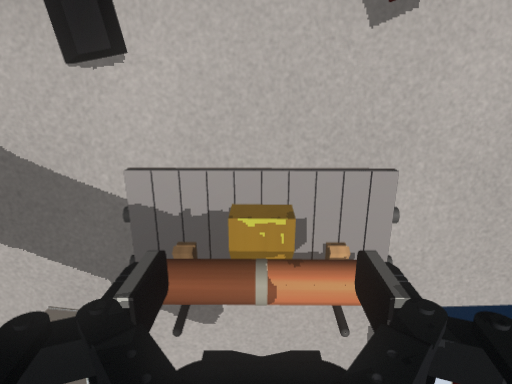

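View pics/s30.png

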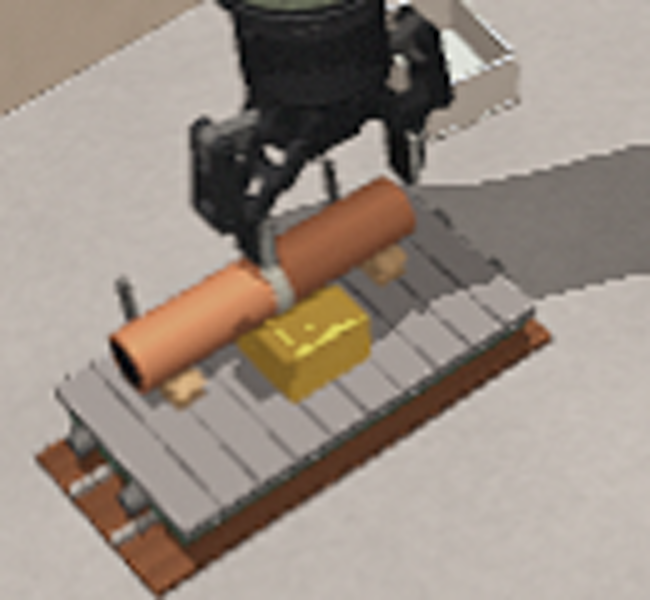

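Run:
```python
from h import *
f=load("wrist"); xw=np.array([.9993,-.0375]);M=np.array([.630,.248]);p=f["pixels"].astype(int)
def X(v,z,u=248): return round(float((onz(f,u,v,z)[:2]-M)@xw*1000),1)
print("deck edge",X(170.2,.06)," rear bottom",X(203.9,.06)," rear top",X(217.7,.096))
print([(r,p[r,248].tolist()) for r in range(299,310)])
def ax(v,sg,u=248):
    o,w=ray(f,u,v); w2=np.array([w[:2]@xw,w[2]]);o2=np.array([(o[:2]-M)@xw,o[2]]); w2/=np.linalg.norm(w2)
    n=np.array([-w2[1],w2[0]]); n=n if n[0]*sg>0 else -n
    t=(.092-o2[1]-.02*n[1])/w2[1]; return (o2+t*w2+.02*n)[0]*1000
print("axis",[ax(258.2,1,u) for u in(248,)])
d=np.diff(p[296:312,248].sum(1)); i=np.argmax(np.abs(d)); print("far edge row",296+i+.5,ax(296+i+.5,-1))
# squareness: rear-bottom edge left/right
for u in(236,288):
    c=p[195:212,u]; s=c[:,0]-c[:,2]; print(u,195+np.interp(35,s[:12],np.arange(12)))
for u in(180,215,310,345): 
    c=p[250:268,u].sum(1); print("pipe edge",u,250+np.argmin(np.diff(c))+.5)
```

```text
deck edge -93.4  rear bottom -60.9  rear top -61.4
[(299, [118, 72, 51]), (300, [117, 72, 51]), (301, [115, 71, 50]), (302, [109, 67, 48]), (303, [102, 64, 46]), (304, [116, 91, 81]), (305, [152, 142, 134]), (306, [167, 161, 155]), (307, [167, 160, 156]), (308, [167, 161, 155]), (309, [166, 160, 155])]
axis [np.float64(1.2973346751354204)]
far edge row 304.5 1.3783672569560452
236 203.8181818181818
288 204.24242424242425
pipe edge 180 258.5
pipe edge 215 258.5
pipe edge 310 251.5
pipe edge 345 256.5
```

The chock's rear is 62.5 mm from the pipe axis, with 62 when touching. It's 32.4 mm from the deck edge (32 nominal), and square within 0.5°. I'll move the arm away for a final overview.

jog_arm(increments=[{"x":0,"y":-2,"z":-4,"wx":0,"wy":0,"wz":0,"claw":100},{"x":-6,"y":-4,"z":-8,"wx":0,"wy":0,"wz":0,"claw":100},{"x":-12,"y":-6,"z":-10,"wx":0,"wy":0,"wz":0,"claw":100},{"x":-18,"y":-8,"z":-10,"wx":0,"wy":0,"wz":0,"claw":100},{"x":-24,"y":-8,"z":-10,"wx":0,"wy":0,"wz":0,"claw":100},{"x":-30,"y":-8,"z":-10,"wx":0,"wy":0,"wz":0,"claw":100},{"x":-36,"y":-8,"z":-10,"wx":0,"wy":0,"wz":0,"claw":100},{"x":-42,"y":-8,"z":-10,"wx":0,"wy":0,"wz":0,"claw":100},{"x":-42,"y":-8,"z":-10,"wx":0,"wy":0,"wz":0,"claw":100}], squeeze=30)

```text
clock: 36.05
position: [0.4483, -0.1701, 0.2692]
tool_rot: [3.141, -0.001, 1.525]
force: [-0.4, 0.4, 0.1]
grip_width: 0.0854
```

Run:
```python
from h import *
t=grab("top","top31"); s=grab("side","side31");st()
cv2.imwrite('pics/s31.png',cv2.resize(s['pixels'][170:290,125:255,::-1],None,fx=5,fy=5,interpolation=cv2.INTER_CUBIC))
cv2.imwrite('pics/t31.png',cv2.resize(t['pixels'][115:235,110:270,::-1],None,fx=5,fy=5,interpolation=cv2.INTER_CUBIC))
```

```text
36.15 [ 0.449  -0.1663  0.2695] [ 1.7991e+02 -1.1000e-01  8.7660e+01] F [0.1 1.3 0.5] g 0.0855 q [ 0.93  0.3  -0.86  1.85  0.25  1.1   1.51]
```

View pics/top31.png

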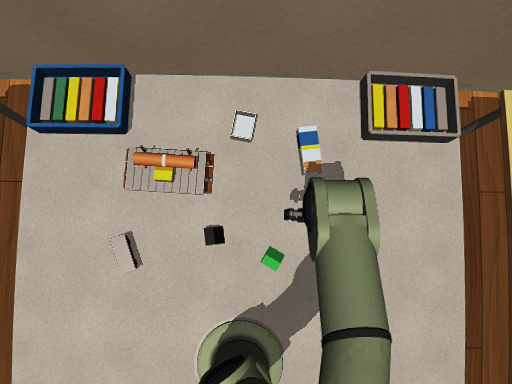

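View pics/s31.png

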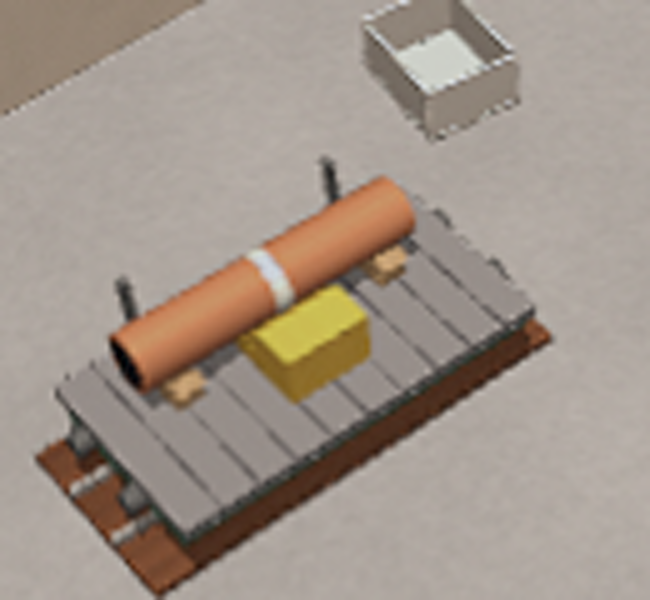

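View pics/t31.png

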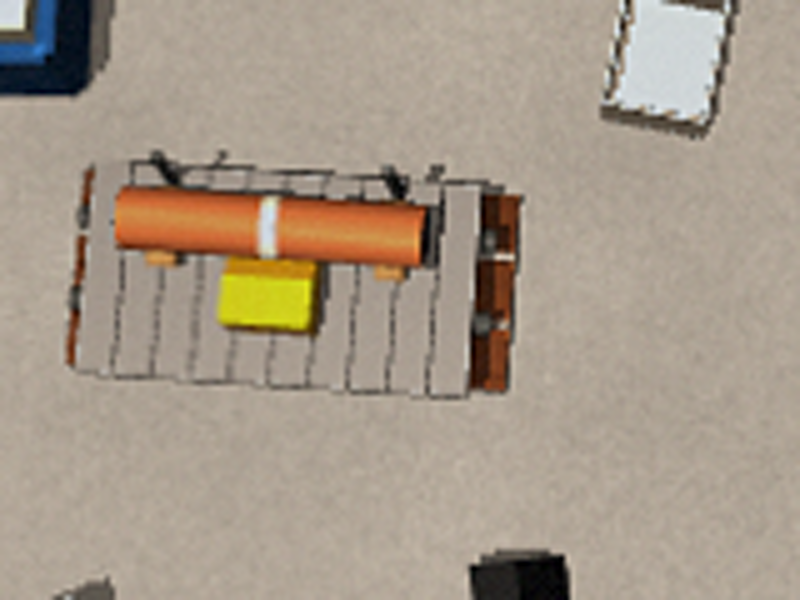

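The overview shows the pipe seated with its band centred and the chock snug and square. The tub, van and look-alikes are where they were; the arm hides the kit box here. Handing in.

```bash
python3 -c "
from workcell import bot
print(bot.job_done())"
```

```text
the job is handed in; nothing more can be done
None
```

The job is done and handed in at about 36 s of the 64 s allowed. The pipe is in both saddles and the yellow wedge stands against it. The hand-in gave no verdict.

**What I did**
- I drew the pipe 80 mm out of the carton by its end, let go of it on the table, and took it again at the white band. I then pulled it clear of the roof and lifted it.
- I lowered it into the saddles in small steps until it touched, at exactly the seated height, and then released it.
- I set the wedge on the deck 28 mm out and slid it in. The first release left it about 1.5 mm short, so I gripped it again and pushed until the side force dropped by about 3.4 N. Then I backed off 0.6 mm and let go.

**Last checks**
- **Pipe:** it sits in both saddles, with the band midway within about 1 mm.
- **Wedge:** its rear is 62.5 mm from the pipe axis, against 62 mm when just touching, so any gap is about 0.5 mm or less. It is square to the pipe within about 0.5°.
- **Other goods:** the tub, van and look-alikes had not moved. The arm hid the kit box in the last top view, so I did not check that one; nothing went near it.

**What disagreed**
- In both the wrist and side views, the fingertips appeared 35–40 mm behind the reported TCP. My first close on the pipe was empty for this reason, and I worked from the measured tip height after that.
- The cameras differed by 1–3 mm on the wagon's position.

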